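Lock a plaster model's mandrel in the holding stand

ROBOT

A 6-joint arm with a two-finger parallel gripper is mounted at the origin on the work surface. World frame = base frame: x ahead of the robot, y to its left, z up, the work surface at z = 0. Lengths are in m, angles in rad, forces in N, time in s.
With the tool pointing down it reaches from about 0.4 to 0.825 m from the base axis. Payload 7 kg.
Tool frame: the origin (TCP) lies between the finger pads; the fingertips stand 25 mm ahead of it and the grasp point (between the pads) lies 6 mm ahead of it (arm.tip_extent is the z of the fingertips in the tool frame, in m); z points along the fingers, x is the direction in which the jaws open and shut, and the axes are right-handed (so a half turn about z gives the same grasp; the last joint's range is limited). The gripper opens to 88 mm and grips with 3 to 60 N. Pads are 19 mm wide; open, the fingers measure 130 mm over their backs; the gripper's body (78 mm by 193 mm) begins 47 mm behind the grasp point.
Start: joints at [1.407, 0.359, 0.012, 0, -1.224, -0.288], TCP at [0.295, 0.607, 0.252] pointing down, gripper open.
Joint ranges: [-3.07, 3.07], [-1.43, 2.12], [-1.02, 1.25], [-3.03, 1.67], [-3.05, -0], [-3.03, 3.03]. Speed limits (rad/s): [2.39, 2.39, 3.01, 3.14, 3.14, 3.14].

INTERFACE

Orientations are given as [roll, pitch, yaw] about the fixed x, y, z axes, in that order (R = Rz(yaw) Ry(pitch) Rx(roll)).
In Python, from station import monitor, grab_frame, job_done, arm gives the robot as it stands.
- The arm moves only by the shell command python3 -m jog 'ROWS' [FORCE]. ROWS is JSON, a list that holds one entry, the list of rows, each a list of 7 numbers: the shift along the world's x, y, z in m, then the turn, a rotation vector about the world's x, y, z in rad, then the opening, from 0 (shut) to 1 (fully open). In form: [[[dx, dy, dz, ax, ay, az, claw], ...]]. A call has 1 to 20 rows; each row shifts and turns the commanded pose from where the row before left it; what a row does not reach is not made up. A row lasts 1/8 s, in which the tool goes at most 62.5 mm and 10.7 degrees, less where a joint would pass 70% of its speed; a pose out of reach is approached as far as the arm can. A call is refused whole if a number of a shift passes 0.0625 or a number of a turn 0.188, either way. A call with a gripper value outside its range is refused whole. The fingers move at their own pace and stop on an object; FORCE is the grip in N (left out, the last holds). Time passes only in rows, so rows that do not move let the fingers close. It gives the time, the measured TCP pose, the force and the opening at its end, in the units of the state.
- monitor.get_state(): the state, without advancing time (a new reading comes with each control period).
- grab_frame(name): name is "scene" or "top" or "wrist"; returns a dict with "pixels" (384x512x3 uint8, red, green, blue), "K" (3x3 intrinsics, pixels), "k1" (the pictures are not rectified: a ray, as slopes to the right and down, at radius r is drawn at 1 + k1 r^2 times it, then the intrinsics apply), "view" (4x4, takes a point from world to camera coordinates); the wrist camera has in their place "hand_eye" (4x4, takes a point from camera to tool coordinates, whose origin is the TCP and whose axes are the tool frame's). Camera axes: x right, y down, z forward; pixel columns grow to the right and rows downward; lengths in m; the calibration is good to about 2 mm. A picture is of the moment at which its call begins: read the wrist's pose just before it. There is no depth.
- job_done(): hands the job in, once; it reports no verdict.
The state is a dict: "t": time; "q": joint angles; "qd": joint speeds; "joint_efforts": joint torques, N m; "eef_pos": TCP position; "ee_rot": TCP orientation; "force": force on the tool from outside, world axes, zero at the start; "moment": the same for the moment, N m; "width": finger opening in m.
Only numpy, scipy, OpenCV 4.12 (cv2) and the standard library are available. Lean on these libraries where they do the work, as an engineer would, in place of code of your own. Each camera call takes 0.05 s, during which the arm holds its last target.

TASK

Get the plaster model ready for rasping: gently push its square steel mandrel along the V-shaped rests of the holding stand until its end meets the end stop, then lock it by putting the long square-handled pin from the wooden rack through the mandrel and the tilted saddle under it, until the pin's collar sits flush on the mandrel. The plaster cracks easily, so do not ram the mandrel against the stop or force the pin; leave the short round-handled pin in the rack and everything else where it is, and let go of the pin at the end.

Things in the scene. Friction and masses are not known exactly. Their poses are not given: they have to be found in the camera images.
- stand: Fixed grey holding stand, base plate 120 x 330 mm, 12 mm thick. Origin: underside centre, on the table. x away from the robot, y along the mandrel to the end stop, z up. It carries two V-grooves for the mandrel, tilted 35 degrees about y: the saddle (with pin hole and stop) at +y and the V rest, 20 mm long, round y = -134 mm. The mandrel's axis lies 81 mm above the table at x = 0.
- groove (a point): Point of the stand, x 9 mm, y 105 mm, 69 mm above the table, on the floor of the saddle's groove; axes as the stand's. The floor is a plane that rises away from the robot at 35 degrees; a 22 mm wall square to it bounds it on the robot's side. The pin's way in is square to this floor: downwards and away from the robot, 35 degrees from vertical. The mandrel's upper face lies 30 mm off the floor.
- rest: The V rest at the free end of the mandrel. Origin: middle of its floor. Its axes are tilted like both grooves: y along the mandrel to the stop, z square to the groove's floor (the direction of the pin's axis, pointing up and to the robot), x up the slope.
- stand_end (a point): Point of the stand on the mandrel's axis, 150 mm along y from the stand's origin. The saddle (dark steel, 80 mm long, rigid stop plate at its +y end, 15.4 mm pin hole right through its 20 mm floor, 40 mm before the stop's face) is clamped at a setting that differs each time and is not measured: the stop's face lies 145 mm, 14 mm more or less, from the stand's origin along y. It does not shift under normal pushing.
- mandrel_tip (a point): Centre of the mandrel's end that must meet the stop; y along the mandrel to this end, z up. Loose 30 x 30 mm square steel bar, 310 mm long, flats turned 35 degrees to lie in the V-grooves, with a plaster limb model (85 mm long, up to 86 mm across) fixed on it 130 to 215 mm from this end. 0.6 to 0.9 kg in all. Starts lying in both Vs, 11 to 61 mm short of the stop; sliding it takes 4 to 9 N.
- mandrel_end (a point): Centre of the mandrel's other, free end face (30 x 30 mm, square to its length), 310 mm from mandrel_tip: it can be pushed here from outside, towards the stop. The bare bar between here and the plaster is 95 mm long; when home this face stands 7 mm or more outside the V rest.
- mandrel_hole (a point): Mouth of the mandrel's pin hole in its upper sloping face, 40 mm from mandrel_tip; 15.4 mm wide, right through the bar, square to the face. It lines up with the saddle's hole when the mandrel touches the stop.
- pin_collar (a point): Centre of the underside of the long pin's collar; z along the pin to its handle, x and y square to the handle's flats. Steel: round shank 14 mm across, 64 mm long below the collar (last 4 mm taper to 11 mm), collar 28 mm across and 6 mm thick, square handle above; 116 mm in all, 0.16 kg. It hangs upright and loosely by its collar in one of the rack's two holes.
- pin_grip (a point): Centre of the long pin's square handle, 20 x 20 mm and 46 mm tall, 29 mm above the underside of the collar.
- short_pin_grip (a point): Centre of the short pin's round handle (28 mm across, 30 mm tall); its shank is only 34 mm long. It hangs in the other hole of the rack, 90 mm away. Not to be used.
- rack: Fixed wooden pin rack, 150 x 60 mm, top 95 mm above the table, open at the sides. Origin underside centre, x along its length; its two 17 mm holes are at x = -45 and +45 mm, right through the 12 mm top.
- bowl: Bystander: black rubber plaster bowl, 130 mm wide, 60 mm high, origin at its underside.
- spatula: Bystander: spatula 200 mm long lying on the table.
- jar: Bystander: white jar 70 mm wide, 100 mm high.
- cup: Bystander: grey cup 70 mm wide, 80 mm high.
- tape_roll: Bystander: paper tape roll, 90 mm wide, 30 mm high.
- brush: Bystander: brush 190 mm long lying on the table.
- trial_cast: Bystander: small plaster cast standing upright, 90 mm wide, 120 mm high.
Things that resemble listed ones, but are neither listed nor needed, are in the scene too. What is shaped like the part that bears pin_collar but blue or red is not meant.

How it is judged:
At the end, for the whole second after the job is handed in: The mandrel lies in the grooves (within 4 mm), its end 126 to 164 mm along y from the stand's origin, and the long pin is through it and the saddle, which the holes only allow with the mandrel home: collar within 4 mm of the mandrel's hole mouth, pin in line with the hole within 0.1 rad (y of mandrel_tip in the frame of stand between 0.126 and 0.164 m and x of mandrel_tip in the frame of rest between -0.004 and 0.004 m and z of mandrel_tip in the frame of rest below 0.019 m and angle between the y axis of mandrel_tip and the y axis of rest, either way round below 0.04 rad and distance between pin_collar and mandrel_hole below 0.004 m and z of pin_collar in the frame of rest below 0.034 m and angle between the z axis of pin_collar and the z axis of rest, either way round below 0.1 rad); the robot touches nothing.
It fails at once if the mandrel is rammed or pressed against the stand with more than 55 N (contact force between mandrel and stand above 55 N).
It fails at once if the short pin is pulled up or moved from its place (more than 25 mm) (distance of short_pin_grip from where it was at the start of the episode above 0.025 m).
It fails at once if a bystander is knocked away by more than 30 mm (distance of any of bowl, spatula, jar, cup, tape_roll, brush, trial_cast from where it was at the start of the episode above 0.03 m).
It also fails if it takes over 58 s, if anything falls off the work surface, if the arm or the gripper's body presses on something with over 40 N, if the wrist force passes 120 N, or if a joint passes its speed limit or range.

## Working session

There is one attempt and no reset: what is moved stays moved. The work goes in short steps, Python scripts to look and compute and a shell command to move; the robot and the scene stay as the last step left them, time stands still between calls to the robot, and variables do not carry over. Pictures are saved under pics/ and viewed, and the job is handed in when it is done.

```bash
ls; mkdir -p pics; python3 - <<'E'
from station import monitor, grab_frame, arm
import cv2,numpy as np,pickle
s=monitor.get_state();print(s)
for n in("scene","top","wrist"):
    f=grab_frame(n);pickle.dump(f,open(f'pics/{n}0.pkl','wb'))
    cv2.imwrite(f'pics/{n}0.png',cv2.resize(f['pixels'][:,:,::-1],(800,600),interpolation=cv2.INTER_CUBIC))
    print(n,f['K'],f['k1'],f.get('view',f.get('hand_eye')))
print([a for a in dir(arm) if a[0]!='_'])
E
```

```text
pics
{'t': 0.0, 'q': array([ 1.40711515e+00,  3.59358596e-01,  1.10758602e-02, -3.30359293e-04,
       -1.22408187e+00, -2.88099145e-01]), 'qd': array([-0.00085287,  0.00042959, -0.00036782,  0.00067731,  0.0009371 ,
       -0.00028496]), 'joint_efforts': array([-3.78531222e-04, -5.82727754e+01,  2.93042189e+01,  6.99670002e+00,
        6.75269999e-03, -1.68083188e-04]), 'eef_pos': array([0.29451811, 0.60687659, 0.2506519 ]), 'ee_rot': array([-3.14144478e+00, -1.59188846e-03, -2.02268927e+00]), 'force': array([-0.29910714,  0.66654533,  0.43113593]), 'moment': array([ 0.02034152, -0.01537328, -0.00028296]), 'width': 0.08780823847140223}
scene [[483.20154284   0.         260.68408584]
 [  0.         483.20154284 192.15219236]
 [  0.           0.           1.        ]] -0.0027217996942346724 [[ 0.0737769   0.99719731 -0.01242946 -0.02069404]
 [ 0.84339138 -0.06903928 -0.53284572 -0.41766472]
 [-0.53221044  0.02882881 -0.84612112  1.77481193]
 [ 0.          0.          0.          1.        ]]
top [[435.58591152   0.         253.63277497]
 [  0.         435.58591152 190.09356285]
 [  0.           0.           1.        ]] -0.15853233252121365 [[ 0.02880789 -0.99932043  0.0229954  -0.02280388]
 [-0.99405307 -0.03105779 -0.10437384  0.56598044]
 [ 0.1050171  -0.01985186 -0.99427225  1.28854477]
 [ 0.          0.          0.          1.        ]]
wrist [[266.5569334    0.         253.5994359 ]
 [  0.         266.5569334  187.77431378]
 [  0.           0.           1.        ]] -0.06343075726666707 [[ 9.99999170e-01  1.01541533e-03  7.92551361e-04 -5.53904323e-04]
 [-1.18953913e-03  9.64032985e-01  2.65779963e-01 -7.08767610e-02]
 [-4.94168607e-04 -2.65780685e-01  9.64033393e-01 -1.34120923e-01]
 [ 0.00000000e+00  0.00000000e+00  0.00000000e+00  1.00000000e+00]]
['Unreachable', 'tip_extent']
```

View pics/scene0.png

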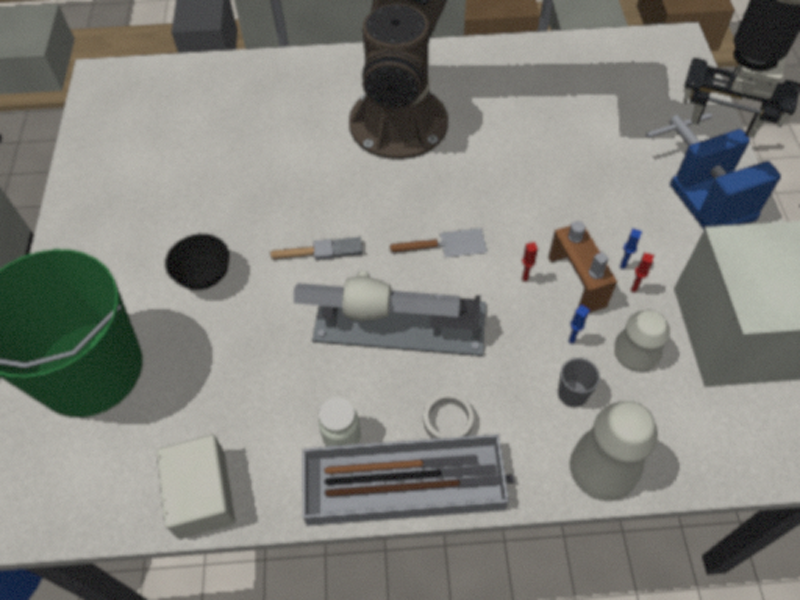

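View pics/top0.png

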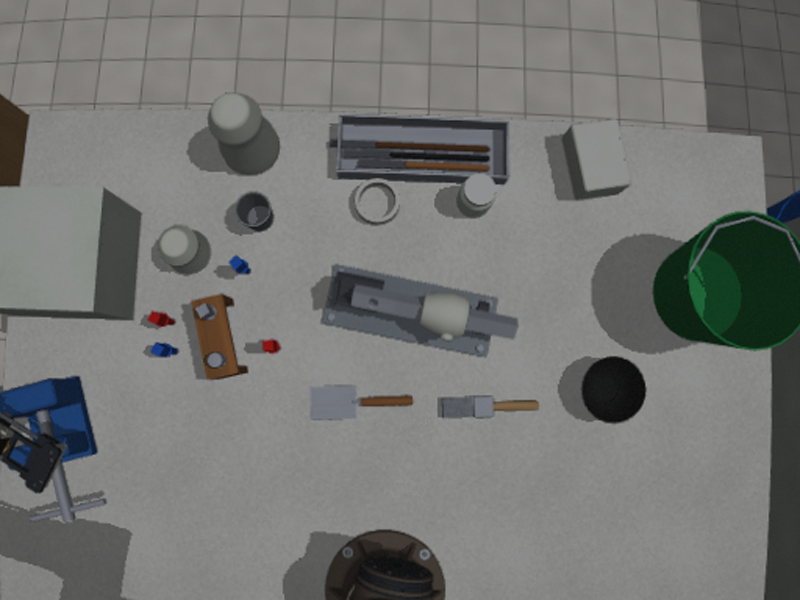

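View pics/wrist0.png

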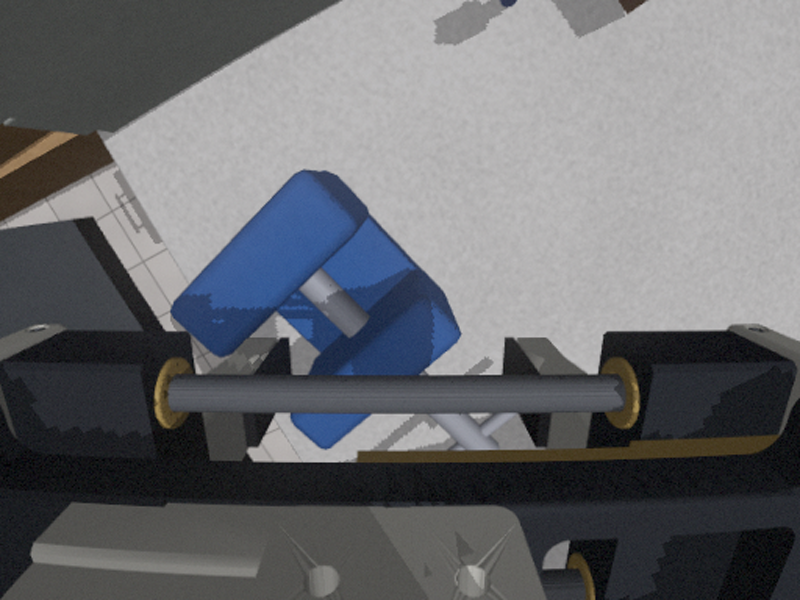

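The top view shows the stand at about (410,310) with the saddle on the left (+y), and the mandrel's free end at about (517,327). The rack is at (217,337): the square-handled pin appears at (205,312) and the round one at (215,360). I'll enlarge both areas.

```bash
cat > h.py <<'E'
import numpy as np,cv2,pickle
from scipy.spatial.transform import Rotation as Ro
def undist(f,uv):
    K=f['K'];d=np.array([(uv[0]-K[0,2])/K[0,0],(uv[1]-K[1,2])/K[1,1]]);x=d.copy()
    for _ in range(20): x=d/(1+f['k1']*(x@x))
    return np.array([x[0],x[1],1.])
def cam2world(f):
    if 'view' in f: return np.linalg.inv(f['view'])
    T=np.eye(4);T[:3,:3]=Ro.from_euler('xyz',f['rot']).as_matrix();T[:3,3]=f['pos'];return T@f['hand_eye']
def ray(f,uv):
    T=cam2world(f);d=T[:3,:3]@undist(f,uv);return T[:3,3],d/np.linalg.norm(d)
def atz(f,uv,z):
    o,d=ray(f,uv);return o+d*(z-o[2])/d[2]
def proj(f,p):
    T=np.linalg.inv(cam2world(f));c=T[:3,:3]@np.asarray(p)+T[:3,3];x=c[:2]/c[2]
    x=x*(1+f['k1']*(x@x));return f['K'][:2,:2]@x+f['K'][:2,2]
def tri(obs):
    A=np.zeros((3,3));b=np.zeros(3)
    for f,uv in obs:
        o,d=ray(f,uv);M=np.eye(3)-np.outer(d,d);A+=M;b+=M@o
    return np.linalg.solve(A,b)
def grab(n,tag):
    from station import monitor,grab_frame
    s=monitor.get_state();f=grab_frame(n);f['pos']=s['eef_pos'];f['rot']=s['ee_rot']
    pickle.dump(f,open(f'pics/{tag}.pkl','wb'));return f
def load(t): return pickle.load(open(f'pics/{t}.pkl','rb'))
def crop(f,u0,v0,w,h,sc,name):
    im=f['pixels'][v0:v0+h,u0:u0+w,::-1]
    im=cv2.resize(im,None,fx=sc,fy=sc,interpolation=cv2.INTER_CUBIC)
    im=np.ascontiguousarray(im)
    for k in range(0,w,10): 
        cv2.line(im,(k*sc,0),(k*sc,6 if k%50 else 14),(0,255,0),1)
        if k%20==0: cv2.putText(im,str(u0+k),(k*sc,24),0,.35,(0,255,0),1)
    for k in range(0,h,10):
        cv2.line(im,(0,k*sc),(6,k*sc),(0,255,0),1)
        if k%20==0: cv2.putText(im,str(v0+k),(8,k*sc+4),0,.35,(0,255,0),1)
    cv2.imwrite(f'pics/{name}.png',im)
E
python3 - <<'E'
from h import *
t=load('top0');s=load('scene0')
crop(t,200,160,140,75,5,'tc1');crop(t,90,160,100,90,6,'tc2')
crop(s,180,165,140,70,5,'sc1');crop(s,320,130,110,100,6,'sc2')
E
```

```text
(no output)
```

View pics/tc1.png

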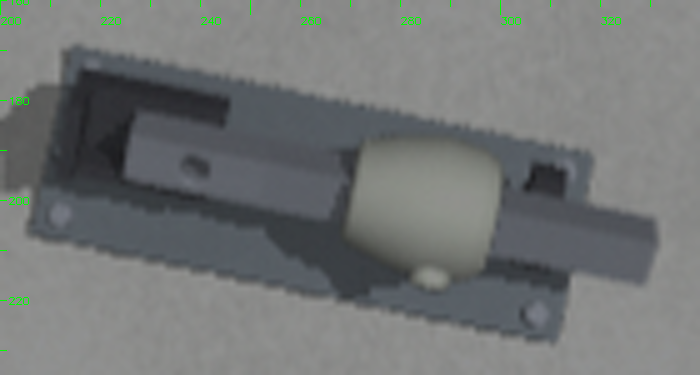

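View pics/tc2.png

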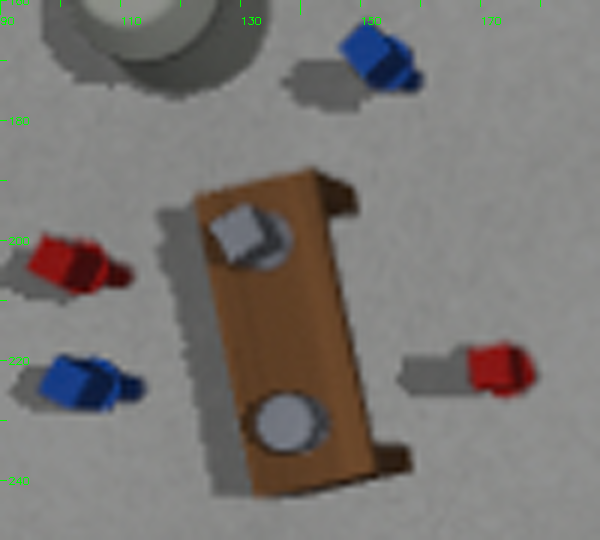

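View pics/sc1.png

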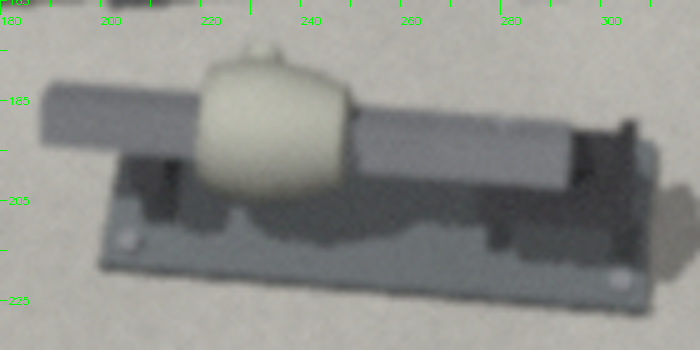

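View pics/sc2.png

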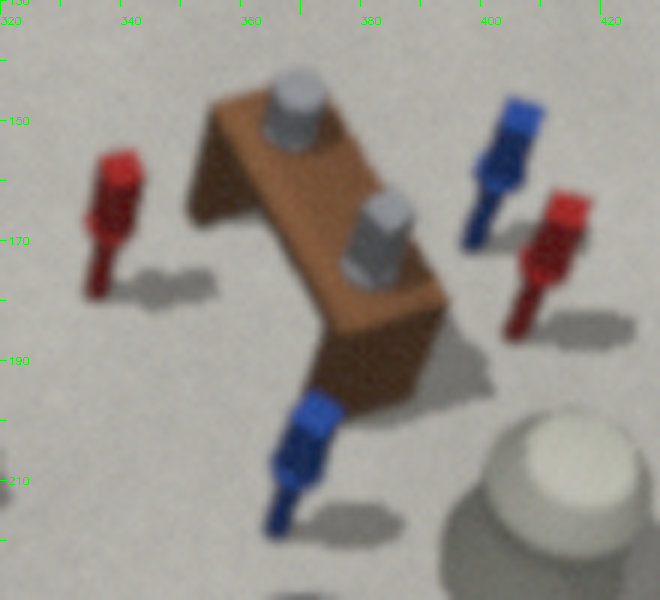

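```bash
python3 - <<'E'
from h import *
from scipy.optimize import least_squares
t=load('top0');s=load('scene0')
def fit(corn,uvs,z,x0,f):
    def r(p):
        c,sn=np.cos(p[2]),np.sin(p[2]);o=[]
        for (x,y),uv in zip(corn,uvs):
            for ff,q in uv:
                o+=list(proj(ff,[p[0]+c*x-sn*y,p[1]+sn*x+c*y,z])-q)
        return o
    R=least_squares(r,x0);return R.x,np.abs(R.fun).max()
C=[(.06,.165),(.06,-.165),(-.06,.165),(-.06,-.165)]
top=[(213.5,169),(318,190.5),(206,207),(311,228.5)]
sc=[(309,193),(204,195),(308.5,226.5),(200,218)]
# in scene image: near camera = +x -> lower; 
print('top only',fit(C,[[(t,q)] for q in top],.012,[.6,0,-.2],t))
sc2=[(308.5,226.5),(200,217.5)]
print('both',fit(C,[[(t,top[0]),(s,sc2[0])],[(t,top[1]),(s,sc2[1])],[(t,top[2])],[(t,top[3])]],.012,[.6,0,-.2],t))
Cr=[(.075,.03),(-.075,.03),(-.075,-.03),(.075,-.03)]
tr=[(122.5,192.5),(142,188.5),(152.5,239),(132,242.5)]
# rack x axis unknown direction: test
for u in tr: print(atz(t,u,.095))
print('rack top',np.mean([atz(t,u,.095) for u in tr],0))
print('pin top', atz(t,(130,199),.147), tri([(t,(130,199)),(s,(384.5,165))]))
for u in [(123.5,199),(131,194),(136.5,198.5),(129,203.5)]: print(' c',atz(t,u,.147))
print('collar',atz(t,(133.5,200),.101))
print('short', atz(t,(137.5,230),.131))
P=atz(t,(239,193),.0933);print('hole',P)
print('end edges',[atz(t,u,.081+z) for u,z in (((331,203.5),.0037),((331,208),.0209),((328,217),-.0037))])
print('tip',[atz(t,u,.081+z) for u,z in (((228,183),.0037),((226,196),.0209))])
E
```

```text
top only (array([ 0.54263621, -0.03324845, -0.17111371]), np.float64(0.5762558015833861))
both (array([ 0.54343651, -0.03350181, -0.17235676]), np.float64(0.8041847309698369))
[0.54065565 0.37516751 0.095     ]
[0.5540813  0.31830933 0.095     ]
[0.41000861 0.28044115 0.095     ]
[0.39773764 0.33955288 0.095     ]
rack top [0.4756208  0.32836772 0.095     ]
pin top [0.51856234 0.3380543  0.147     ] [0.51916564 0.34056131 0.14019211]
 c [0.51795982 0.3564498  0.147     ]
 c [0.53254165 0.33602304 0.147     ]
 c [0.52054678 0.31980345 0.147     ]
 c [0.50599323 0.34017495 0.147     ]
collar [0.51950943 0.33987762 0.101     ]
short [0.43390677 0.31639715 0.131     ]
hole [0.54999372 0.03730455 0.0933    ]
end edges [array([ 0.52835378, -0.23154846,  0.0847    ]), array([ 0.51400555, -0.22825683,  0.1019    ]), array([ 0.48908707, -0.22463928,  0.0773    ])]
tip [array([0.57899271, 0.07028198, 0.0847    ]), array([0.53939634, 0.07399712, 0.1019    ])]
```

```bash
python3 -m jog '[[[0.021,-0.05,0.0025,0,0,-0.1075,0],[0.021,-0.05,0.0025,0,0,-0.1075,0],[0.021,-0.05,0.0025,0,0,-0.1075,0],[0.021,-0.05,0.0025,0,0,-0.1075,0],[0.021,-0.05,0.0025,0,0,-0.1075,0],[0.021,-0.05,0.0025,0,0,-0.1075,0],[0.021,-0.05,0.0025,0,0,-0.1075,0],[0.021,-0.05,0.0025,0,0,-0.1075,0],[0.021,-0.05,0.0025,0,0,-0.1075,0],[0.021,-0.05,0.0025,0,0,-0.1075,0],[0.021,-0.05,0.0025,0,0,-0.1075,0],[0.021,-0.05,0.0025,0,0,-0.1075,0],[0,0,0,0,0,0,0]]]'
python3 - <<'E'
from h import *
f=grab('wrist','w1');print(f['pos'],f['rot'])
crop(f,0,0,512,384,1,'w1');cv2.imwrite('pics/w1.png',cv2.resize(f['pixels'][:230,:,::-1],None,fx=1.56,fy=1.56,interpolation=cv2.INTER_CUBIC))
E
```

```text
t: 1.78
eef_pos: [0.5473, 0.0041, 0.2811]
ee_rot: [-3.141, -0.001, 2.965]
force: [0.7, 0.1, -1.4]
width: 0.0008
[0.5473138  0.00414421 0.28111889] [-3.14081910e+00 -7.09159017e-04  2.96485050e+00]
```

View pics/w1.png

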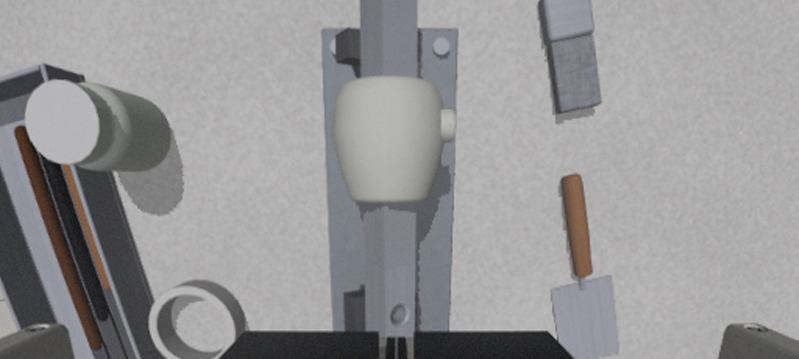

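The view from above the stand shows the mandrel running straight up the image, towards the free end, with its pin hole at (398,313). The tool is therefore square to the bar. Next I'll go outside the free end and lower the tool.

```bash
python3 -m jog '[[[-0.0075,-0.045,0,0,0,0,0],[-0.0075,-0.045,0,0,0,0,0],[-0.0075,-0.045,0,0,0,0,0],[-0.0075,-0.045,0,0,0,0,0],[-0.0075,-0.045,0,0,0,0,0],[-0.0075,-0.045,0,0,0,0,0],[0,0,-0.03,0,0,0,0],[0,0,-0.05,0,0,0,0],[0,0,-0.05,0,0,0,0],[0,0,-0.04,0,0,0,0],[0,0,-0.02,0,0,0,0],[0,0,0,0,0,0,0]]]'
python3 - <<'E'
from h import *
f=grab('scene','s2');crop(f,160,140,170,100,4,'s2')
f=grab('top','t2');crop(f,200,150,180,110,4,'t2')
from station import monitor
print(monitor.get_state()['q'])
E
```

```text
t: 3.32
eef_pos: [0.5008, -0.2615, 0.09]
ee_rot: [3.141, -0.004, 2.972]
force: [0.0, -0.7, 0.0]
width: 0.0006
[-1.35595211e-01  3.36782626e-01 -4.29031188e-01  3.07380982e-04
 -8.04390447e-01 -3.40552996e-02]
```

View pics/s2.png

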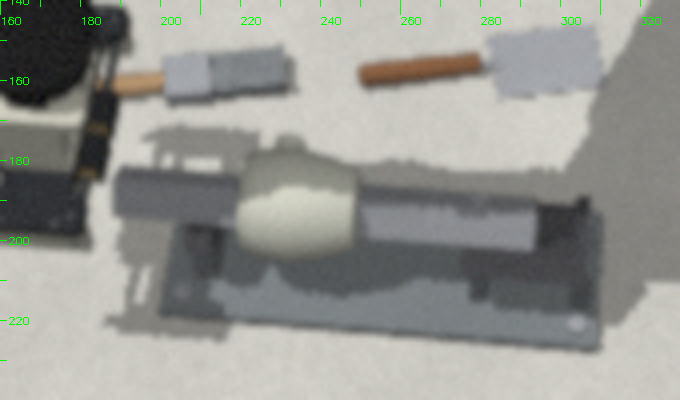

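View pics/t2.png

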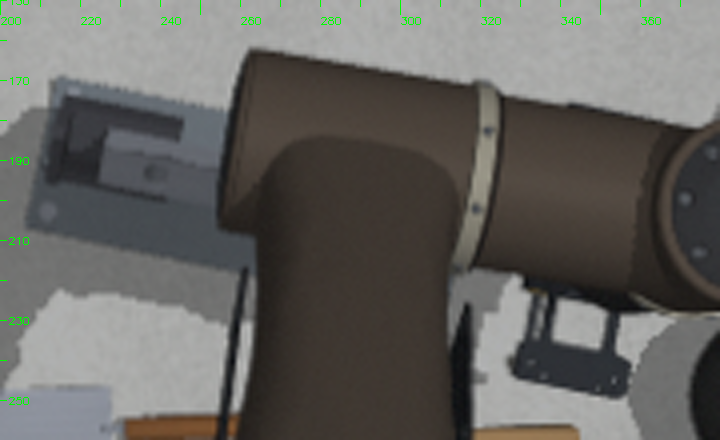

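```bash
python3 -m jog '[[[0.0007,0.0039,0,0,0,0,0],[0.0007,0.0039,0,0,0,0,0],[0.0007,0.0039,0,0,0,0,0],[0.0007,0.0039,0,0,0,0,0],[0.0007,0.0039,0,0,0,0,0],[0,0,0,0,0,0,0]]]'
python3 -m jog '[[[0.0003,0.002,0,0,0,0,0],[0.0003,0.002,0,0,0,0,0],[0.0003,0.002,0,0,0,0,0]]]'
python3 -m jog '[[[0.0003,0.002,0,0,0,0,0],[0.0003,0.002,0,0,0,0,0],[0.0003,0.002,0,0,0,0,0]]]'
```

```text
t: 4.18
eef_pos: [0.5053, -0.243, 0.0916]
ee_rot: [-3.142, -0.0, 2.971]
force: [-0.2, 0.1, -0.2]
width: 0.0004
t: 4.55
eef_pos: [0.506, -0.2377, 0.0915]
ee_rot: [-3.141, -0.0, 2.971]
force: [0.8, -5.6, -2.4]
width: 0.0007
t: 4.92
eef_pos: [0.5071, -0.2318, 0.0915]
ee_rot: [-3.141, 0.0, 2.97]
force: [1.2, -5.7, -2.4]
width: 0.0005
```

Contact is made and the bar slides at about 6 N. I'll keep going slowly and watch the force.

```bash
python3 -m jog '[[[0.0003,0.002,0,0,0,0,0],[0.0003,0.002,0,0,0,0,0],[0.0003,0.002,0,0,0,0,0],[0.0003,0.002,0,0,0,0,0]]]'
python3 -m jog '[[[0.0002,0.001,0,0,0,0,0],[0.0002,0.001,0,0,0,0,0],[0.0002,0.001,0,0,0,0,0]]]'
python3 - <<'E'
from h import *
f=grab('scene','s3');crop(f,230,160,100,70,6,'s3')
E
```

```text
t: 5.42
eef_pos: [0.5084, -0.2238, 0.0916]
ee_rot: [-3.141, 0.0, 2.97]
force: [2.2, -5.3, -3.1]
width: 0.0005
t: 5.8
eef_pos: [0.509, -0.2208, 0.0915]
ee_rot: [-3.141, 0.0, 2.97]
force: [0.4, -4.5, -2.2]
width: 0.0004
```

View pics/s3.png

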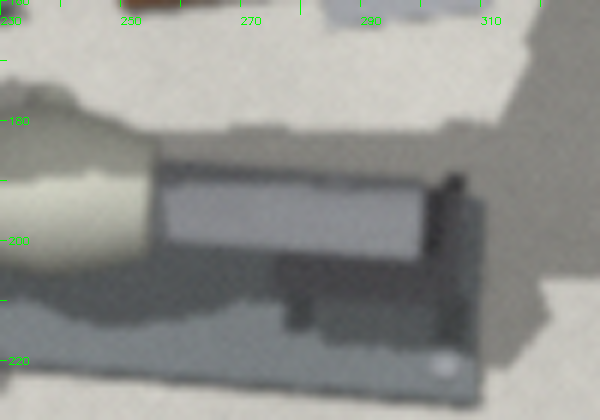

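The bar's end is at about column 299.5 and the stop's face at about 303, so roughly 10 mm is left.

```bash
python3 -m jog '[[[0.0002,0.001,0,0,0,0,0],[0.0002,0.001,0,0,0,0,0],[0.0002,0.001,0,0,0,0,0],[0.0002,0.001,0,0,0,0,0],[0.0002,0.001,0,0,0,0,0]]]'
python3 -m jog '[[[0.0002,0.001,0,0,0,0,0],[0.0002,0.001,0,0,0,0,0]]]'
python3 -m jog '[[[0.0002,0.001,0,0,0,0,0],[0.0002,0.001,0,0,0,0,0]]]'
```

```text
t: 6.48
eef_pos: [0.5099, -0.2157, 0.0915]
ee_rot: [-3.141, 0.0, 2.97]
force: [0.8, -5.2, -1.9]
width: 0.0006
t: 6.72
eef_pos: [0.5103, -0.2137, 0.0915]
ee_rot: [-3.141, 0.0, 2.97]
force: [1.0, -4.6, -2.2]
width: 0.0004
t: 6.98
eef_pos: [0.5107, -0.2118, 0.0915]
ee_rot: [-3.141, 0.0, 2.97]
force: [0.9, -5.1, -2.8]
width: 0.0005
```

```bash
for i in 1; do python3 -m jog '[[[0.0002,0.001,0,0,0,0,0],[0.0001,0.0005,0,0,0,0,0]]]'
python3 -m jog '[[[0.0001,0.0005,0,0,0,0,0],[0.0001,0.0005,0,0,0,0,0]]]'
python3 -m jog '[[[0.0001,0.0005,0,0,0,0,0],[0.0001,0.0005,0,0,0,0,0]]]'; done
```

```text
t: 7.22
eef_pos: [0.5108, -0.2109, 0.0916]
ee_rot: [-3.14, -0.0, 2.971]
force: [0.5, -12.2, -4.1]
width: 0.0004
t: 7.48
eef_pos: [0.5108, -0.2108, 0.0916]
ee_rot: [-3.139, -0.0, 2.97]
force: [-0.6, -17.8, -3.2]
width: 0.0008
t: 7.72
eef_pos: [0.5107, -0.2106, 0.0917]
ee_rot: [-3.138, -0.001, 2.97]
force: [-1.4, -24.8, -4.2]
width: 0.0002
```

```bash
python3 - <<'E'
from h import *
f=grab('scene','s4');crop(f,280,170,40,40,15,'s4')
E
```

```text
(no output)
```

View pics/s4.png

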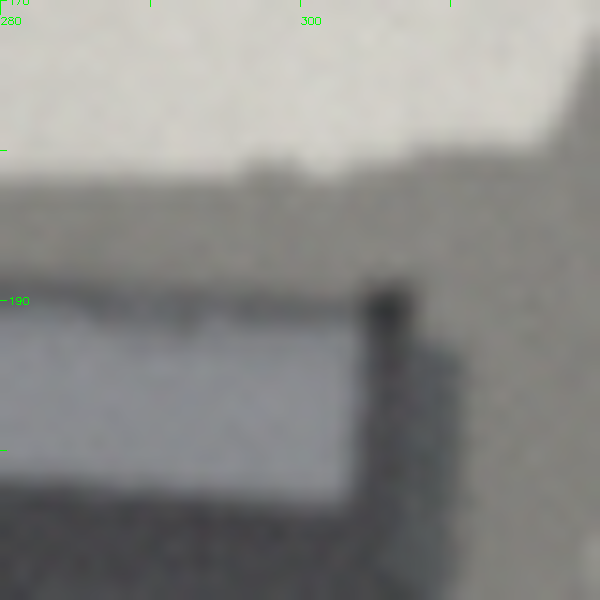

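The bar is home: the force rose to 25 N with no further movement, and the end touches the stop in the picture. Now I'll back off, rise and look at the hole and the rack.

```bash
python3 -m jog '[[[-0.0005,-0.003,0,0,0,0,0],[-0.002,-0.012,0,0,0,0,0],[-0.003,-0.02,0,0,0,0,0],[0,0,0.05,0,0,0,0],[0,0,0.06,0,0,0,0],[0,0,0.06,0,0,0,0],[0.0087,0.05,0,0,0,0,0],[0.0087,0.05,0,0,0,0,0],[0.0087,0.05,0,0,0,0,0],[0.0087,0.05,0,0,0,0,0],[0.0087,0.05,0,0,0,0,0],[0.0087,0.05,0,0,0,0,0],[0.0087,0.05,0,0,0,0,0],[0.0087,0.05,0,0,0,0,0],[0,0,0,0,0,0,0],[0,0,0,0,0,0,0]]]'
python3 - <<'E'
from h import *
f=grab('wrist','w3');print(f['pos'],f['rot'])
cv2.imwrite('pics/w3.png',cv2.resize(f['pixels'][:230,:,::-1],None,fx=1.56,fy=1.56,interpolation=cv2.INTER_CUBIC))
g=grab('top','t3');crop(g,195,155,140,80,5,'t3')
E
```

```text
t: 9.78
eef_pos: [0.5752, 0.1572, 0.2613]
ee_rot: [-3.141, -0.001, 2.971]
force: [-0.2, -1.1, -0.0]
width: -0.0001
[0.57518266 0.15724175 0.2612564 ] [-3.14131107e+00 -7.04320527e-04  2.97140616e+00]
```

View pics/w3.png

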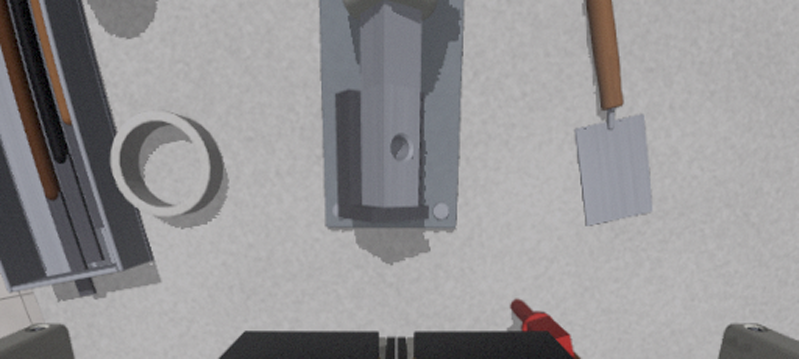

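View pics/t3.png

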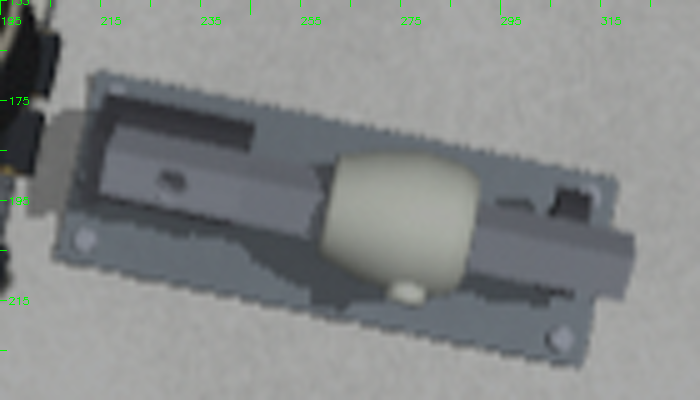

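The wrist view shows the hole at about (402,147), the bar against the stop at row 207, and the base plate's end corners at (328,228) and (455,228). I'll enlarge it.

```bash
python3 - <<'E'
from h import *
f=load('w3');crop(f,200,75,100,75,8,'w3c')
E
```

```text
(no output)
```

View pics/w3c.png

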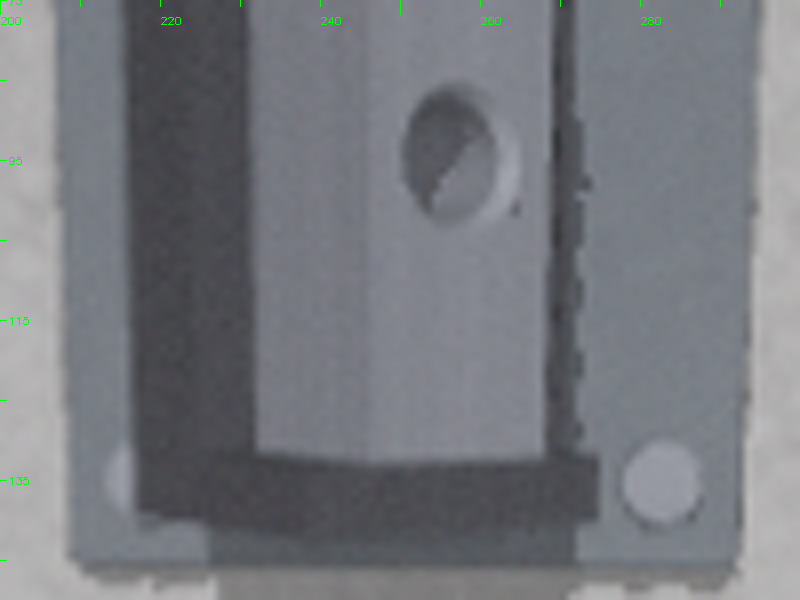

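```bash
python3 - <<'E'
from h import *
f=load('w3');t=load('t3');s=load('s4')
a=atz(f,(208.9,145.7),.012);b=atz(f,(291.8,145.7),.012);c=atz(f,(207,75),.012);d=atz(f,(295.3,75),.012)
print(a,b,c,d,'w',np.linalg.norm(a-b))
ang=lambda p:np.arctan2(-p[0],p[1])
print('yaw',ang(a-c),ang(b-d), np.arctan2((a-b)[1],(a-b)[0]))
m=(a+b)/2
yaw=-.171;Y=np.array([-np.sin(yaw),np.cos(yaw),0]);X=np.array([np.cos(yaw),np.sin(yaw),0])
print('stand o from wrist',m-.165*Y)
h1=atz(f,(257.4,94.3),.0933);h2=atz(t,(229,191.3),.0933)
print('hole',h1,h2,tri([(f,(257.4,94.3)),(t,(229,191.3))]))
# tip top-edge corner (246.5,132.5) at z=.081+.0209
e=atz(f,(246.7,132.7),.0810+.0212-.0003);l=atz(f,(232,131.5),.081+.0037);r=atz(f,(268,132),.081+.0209-.0172*1)
print('tip',e,l)
for nm,o in (('top',np.array([.5430,-.0334,0])),('wr',m-.165*Y)):
  for p in (h1,h2,e,l): print(nm,(p-o)@X,(p-o)@Y)
E
```

```text
[0.63291624 0.11902419 0.012     ] [0.51574152 0.13905898 0.012     ] [0.61577775 0.0249426  0.012     ] [0.49805328 0.04507364 0.012     ] w 0.11887518485395723
yaw -0.1801904204717727 -0.18602615263196295 -0.16934460633088397
stand o from wrist [ 0.54625119 -0.0335519   0.012     ]
hole [0.55491588 0.06696742 0.0933    ] [0.55400914 0.06622068 0.0933    ] [0.55472835 0.06648209 0.0861839 ]
tip [0.57313878 0.10488172 0.1019    ] [0.59010813 0.10170183 0.0847    ]
top -0.0053372165917807395 0.10093127526912453
top -0.00610365993771898 0.10004112458858619
top 0.006168105372358932 0.14139354594922907
top 0.023431070515291207 0.14114767038408454
wr -0.008566833101173402 0.10052771398671298
wr -0.00933327644711164 0.09963756330617464
wr 0.002938488862966271 0.14098998466681753
wr 0.020201454005898546 0.14074410910167304
```

```bash
python3 -m jog '[[[-0.0185,0.042,0,0,0,0.14,1],[-0.0185,0.042,0,0,0,0.14,1],[-0.0185,0.042,0,0,0,0.14,1],[-0.0185,0.042,0,0,0,0.14,1],[-0.0185,0.042,0,0,0,0.14,1],[-0.0185,0.042,0,0,0,0.14,1],[0,0,0,0,0,0,1],[0,0,0,0,0,0,1]]]'
python3 - <<'E'
from h import *
f=grab('wrist','w4');print(f['pos'],f['rot'])
cv2.imwrite('pics/w4.png',cv2.resize(f['pixels'][:,:,::-1],None,fx=1.56,fy=1.56,interpolation=cv2.INTER_CUBIC))
p=proj(f,[.519,.339,.13]);print(p);crop(f,int(p[0])-50,max(0,int(p[1])-45),100,75,8,'w4c')
E
```

```text
t: 10.88
eef_pos: [0.4646, 0.4083, 0.2617]
ee_rot: [-3.142, -0.0, -2.474]
force: [0.0, -0.4, -0.2]
width: 0.0747
[0.46464277 0.4083258  0.26165674] [-3.14156759e+00 -1.45081716e-04 -2.47407313e+00]
[253.95365709  95.94075985]
```

View pics/w4.png

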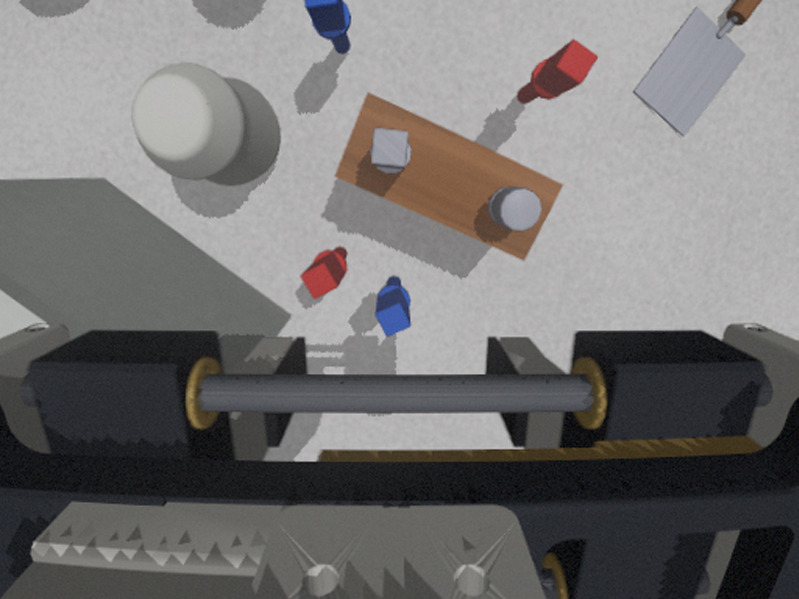

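View pics/w4c.png

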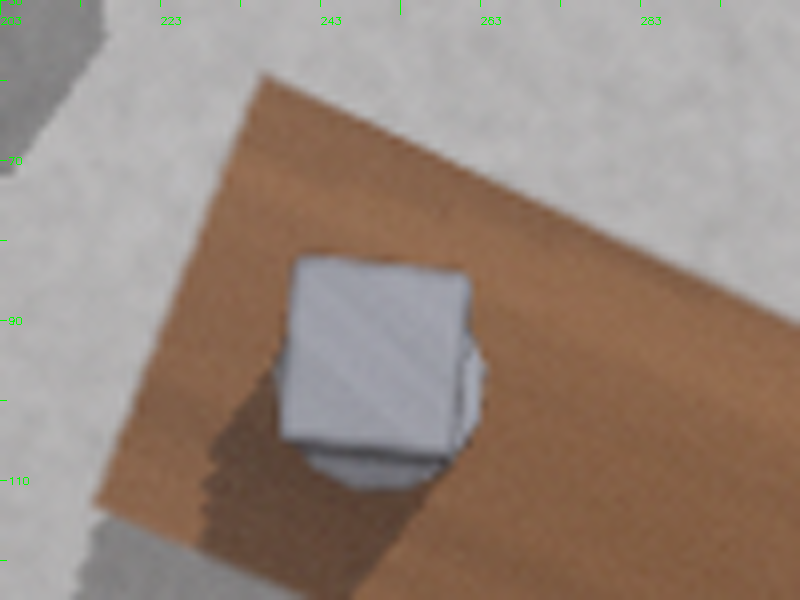

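The handle's top is square in the view, centred near (250,94.5) and turned by a few degrees. I'll work out its pose.

```bash
python3 - <<'E'
from h import *
f=load('w4');T=load('top0')
cs=[(297,256),(469,273),(452,457),(282,437)]
P=[atz(f,(203+x/8,50+y/8),.147) for x,y in cs];P=np.array(P);print(P.round(4))
print('c',P.mean(0),'lens',[np.linalg.norm(P[i]-P[(i+1)%4]) for i in range(4)])
a=[np.arctan2(*(P[i]-P[j])[[1,0]]) for i,j in((1,0),(2,3),(3,0),(2,1))];print(a)
R=[atz(f,q,.095) for q in [(203+265/8,50+75/8),(203+95/8,50+503/8)]];print('rack end',R)
print('short',atz(f,(515/1.5625,208/1.5625),.131))
# collar right/left/bottom extents at z .101
print('collar', [atz(f,(203+x/8,50+y/8),.1) for x,y in((486,375),(380,490),(275,375))])
E
```

```text
[[0.5352 0.3382 0.147 ]
 [0.5193 0.3278 0.147 ]
 [0.5084 0.3444 0.147 ]
 [0.5248 0.3545 0.147 ]]
c [0.52191941 0.34120945 0.147     ] lens [np.float64(0.01903499221959765), np.float64(0.01976950898853369), np.float64(0.019191351637351067), np.float64(0.01939397986935578)]
[np.float64(-2.567374549914031), np.float64(-2.586939400306523), np.float64(2.1416073192940948), np.float64(2.149395390521286)]
rack end [array([0.5579586, 0.3197303, 0.095    ]), array([0.54293612, 0.37747078, 0.095     ])]
short [0.43918916 0.32007189 0.131     ]
collar [array([0.5114452 , 0.33172815, 0.1       ]), array([0.51330602, 0.35207832, 0.1       ]), array([0.53337959, 0.34904379, 0.1       ])]
```

```bash
python3 -m jog '[[[0.0285,-0.0337,0,0,0,-0.049,0.6],[0.0285,-0.0337,0,0,0,-0.049,0.6],[0,0,-0.03,0,0,0,0.6],[0,0,-0.03,0,0,0,0.6],[0,0,-0.03,0,0,0,0.6],[0,0,-0.02,0,0,0,0.6],[0,0,-0.02,0,0,0,0.6],[0,0,0,0,0,0,0.6]]]' 20
python3 - <<'E'
from h import *
f=grab('wrist','w5');print(f['pos'],f['rot'])
cv2.imwrite('pics/w5.png',cv2.resize(f['pixels'][:,:,::-1],None,fx=1.56,fy=1.56,interpolation=cv2.INTER_CUBIC))
f=grab('scene','s5');crop(f,320,110,130,100,6,'s5')
E
```

```text
t: 11.92
eef_pos: [0.5213, 0.3398, 0.1304]
ee_rot: [-3.141, -0.003, -2.573]
force: [0.1, -0.4, 0.7]
width: 0.0526
[0.52125309 0.33978379 0.13035141] [-3.14088713e+00 -2.84272976e-03 -2.57305352e+00]
```

View pics/w5.png

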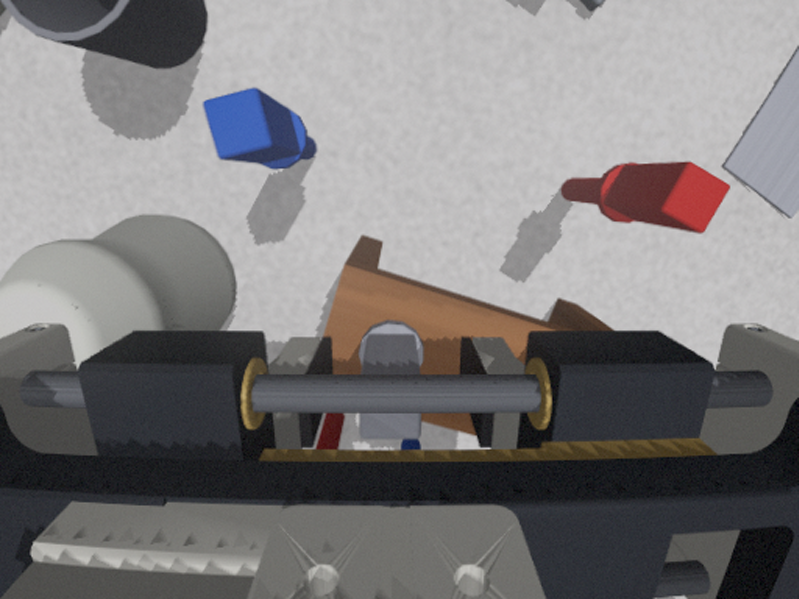

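View pics/s5.png

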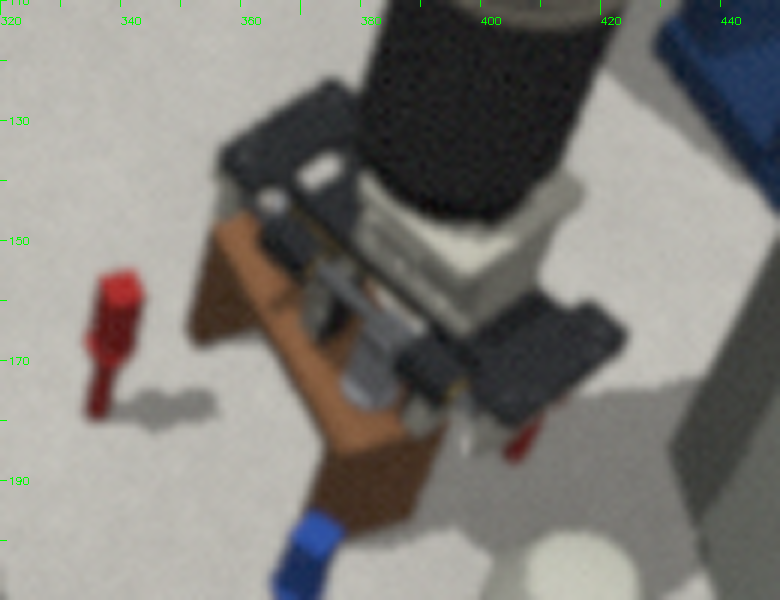

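The handle at (390,390) stands between the pads, about 1 mm off centre. I'll close and lift.

```bash
python3 -m jog '[[[0,0,0,0,0,0,0.15],[0,0,0,0,0,0,0],[0,0,0,0,0,0,0],[0,0,0,0,0,0,0],[0,0,0,0,0,0,0]]]' 40
python3 -m jog '[[[0,0,0.01,0,0,0,0],[0,0,0.02,0,0,0,0],[0,0,0.04,0,0,0,0],[0,0,0.05,0,0,0,0],[0,0,0.03,0,0,0,0],[0,0,0,0,0,0,0]]]'
python3 - <<'E'
from h import *
f=grab('wrist','w6');print(f['pos'],f['rot'])
cv2.imwrite('pics/w6.png',cv2.resize(f['pixels'][:,:,::-1],None,fx=1.56,fy=1.56,interpolation=cv2.INTER_CUBIC))
f=grab('scene','s6');crop(f,320,90,130,100,6,'s6')
E
```

```text
t: 12.65
eef_pos: [0.5214, 0.342, 0.1318]
ee_rot: [3.142, 0.0, -2.57]
force: [-0.4, 0.1, 2.5]
width: 0.02
t: 13.4
eef_pos: [0.5222, 0.3425, 0.2851]
ee_rot: [3.14, 0.005, -2.57]
force: [0.6, -0.5, -2.5]
width: 0.0197
[0.52222314 0.34249627 0.28512289] [ 3.14045645  0.00531139 -2.57041996]
```

View pics/w6.png

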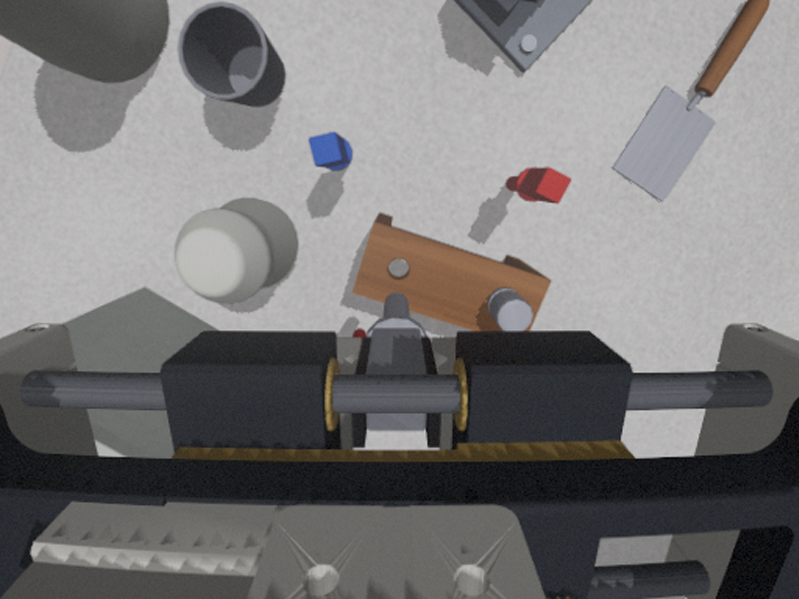

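View pics/s6.png

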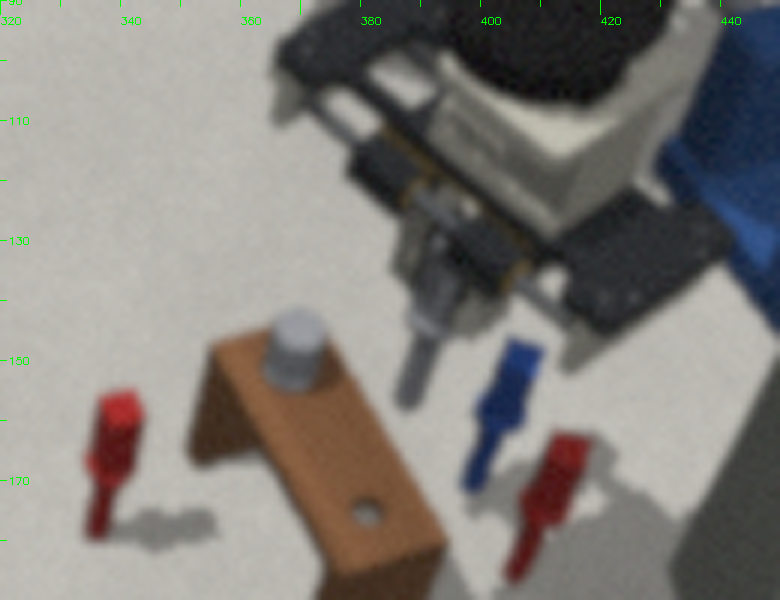

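The pin is held upright and clear of the rack, with its tip at about (397,300) in the wrist view. I'll measure how it sits in the hand.

```bash
python3 - <<'E'
from h import *
f=load('w6');crop(f,222,170,64,48,12,'w6c')
# predicted: pin along tool z, collar underside at z=.006+.029 (approx), axis x=0,y=0
def pt(p): 
    T=cam2world(f);R=Ro.from_euler('xyz',f['rot']).as_matrix();return proj(f,R@np.array(p)+f['pos'])
for z in (.035,.095,.099):
    print(z,pt([0,0,z]),[pt([0.0055,0,z]),pt([-.0055,0,z]),pt([0,-.0055,z]),pt([0,.0055,z])])
E
```

```text
0.035 [253.60325201 221.79909901] [array([261.65778303, 221.80459181]), array([245.5483442 , 221.78965176]), array([253.61295058, 214.25653696]), array([253.59371633, 229.21128491])]
0.095 [253.57191229 195.89296963] [array([259.68850606, 195.89883555]), array([247.45511086, 195.88656102]), array([253.57906529, 190.00939086]), array([253.5648488 , 201.70380285])]
0.099 [253.57035168 194.60196506] [array([259.59019286, 194.60780617]), array([247.55030983, 194.59568187]), array([253.57738163, 188.80415535]), array([253.56340824, 200.32944436])]
```

View pics/w6c.png

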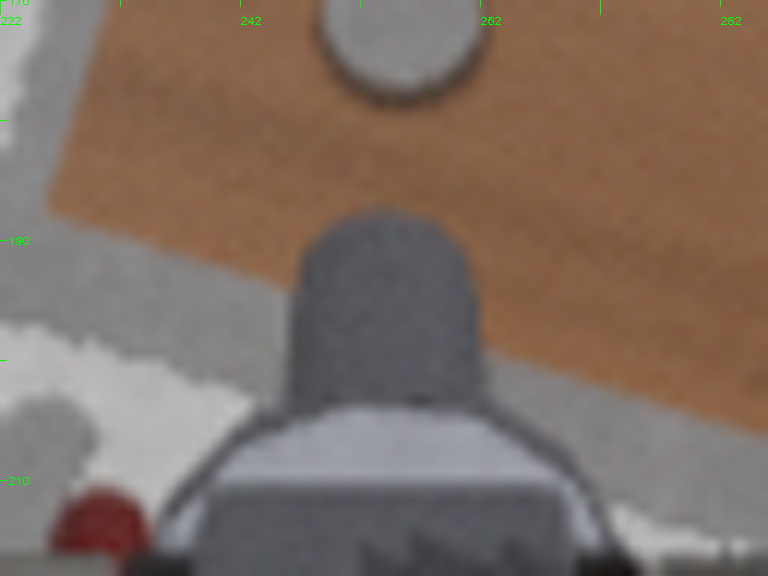

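```bash
python3 -m jog '[[[-0.0102,-0.0433,-0.0094,0,0,-0.124,0],[-0.0102,-0.0433,-0.0094,0,0,-0.124,0],[-0.0102,-0.0433,-0.0094,0,0,-0.124,0],[-0.0102,-0.0433,-0.0094,0,0,-0.124,0],[-0.0102,-0.0433,-0.0094,0,0,-0.124,0],[-0.0102,-0.0433,-0.0094,0,0,-0.124,0],[0,0,0,-0.0263,-0.1504,0,0],[0,0,0,-0.0263,-0.1504,0,0],[0,0,0,-0.0263,-0.1504,0,0],[0,0,0,-0.0263,-0.1504,0,0],[0,0,0,0,0,0,0],[0,0,0,0,0,0,0]]]'
python3 - <<'E'
from h import *
f=grab('wrist','w7');print(f['pos'],f['rot'])
R=Ro.from_euler('xyz',f['rot']).as_matrix();print(R)
yaw=-.173;th=np.radians(35);X=np.array([np.cos(yaw),np.sin(yaw),0]);n=-np.sin(th)*X+np.cos(th)*np.array([0,0,1])
print('n',n,'ang',np.degrees(np.arccos(-n@R[:,2])))
H=np.array([.5545,.0667,.0933]);print('H in tool',R.T@(H-f['pos']), 'H px',proj(f,H))
cv2.imwrite('pics/w7.png',cv2.resize(f['pixels'][:,:,::-1],None,fx=1.56,fy=1.56,interpolation=cv2.INTER_CUBIC))
crop(f,212,140,80,75,8,'w7c')
f=grab('scene','s7');crop(f,230,130,120,90,6,'s7')
E
```

```text
t: 15.0
eef_pos: [0.4759, 0.0859, 0.2539]
ee_rot: [-3.127, 0.55, 2.965]
force: [0.3, -0.5, -1.5]
width: 0.02
[0.47594664 0.08585621 0.25390279] [-3.12664834  0.54989093  2.96549257]
[[-0.83939585  0.1828605   0.51183655]
 [ 0.14936488  0.98305631 -0.1062564 ]
 [-0.52259424 -0.01274078 -0.85248632]]
n [-0.56501454  0.09873449  0.81915204] ang 3.62233648808672
H in tool [ 0.01513146 -0.00242112  0.17915364] H px [266.19104871 173.29364447]
```

View pics/w7.png

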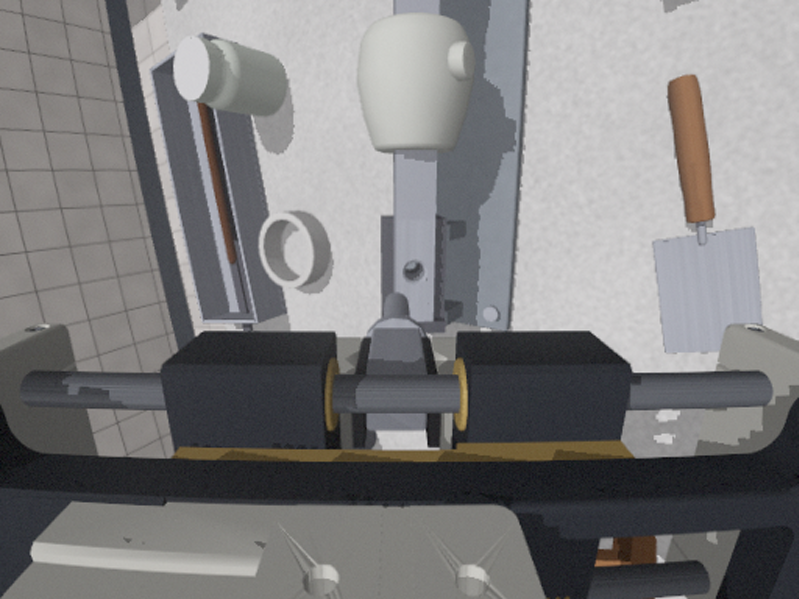

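View pics/w7c.png

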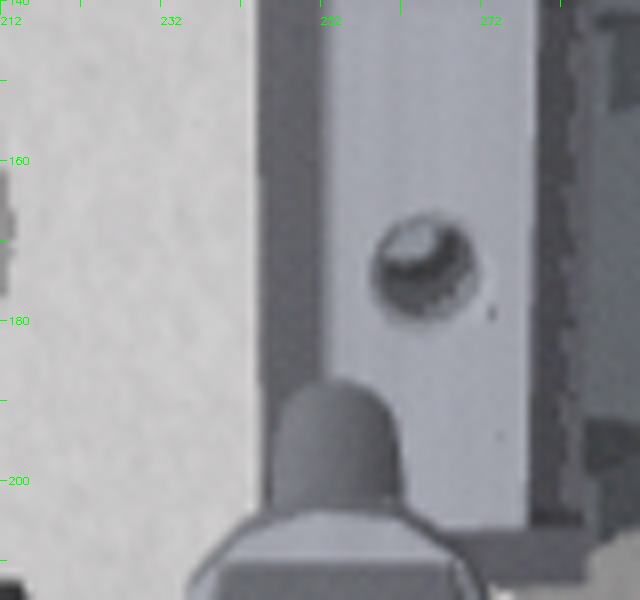

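View pics/s7.png

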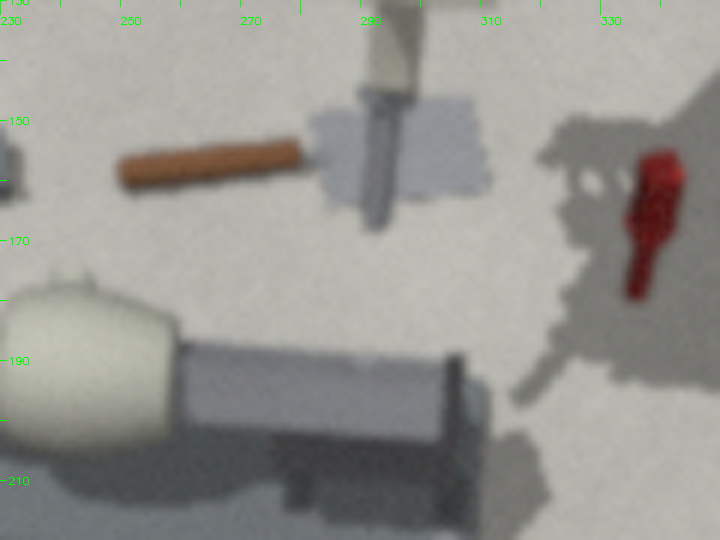

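The arm stopped 3.6° short of the tilt, since those rows were limited by joint speed. The hole is seen at (265.1,173.5), where (266.2,173.3) was predicted. I'll work out the remaining turn and shift.

```bash
cat > goal.py <<'E'
from h import *
def tgt(yaw=-.173):
    th=np.radians(35);X=np.array([np.cos(yaw),np.sin(yaw),0]);Y=np.array([-np.sin(yaw),np.cos(yaw),0]);Z=np.array([0,0,1.])
    n=-np.sin(th)*X+np.cos(th)*Z;xt=-(np.cos(th)*X+np.sin(th)*Z)
    return np.c_[xt,Y,-n],n
def delta(pos,rot,H,gap,yaw=-.173,L=.1008):
    R=Ro.from_euler('xyz',rot).as_matrix();Rt,n=tgt(yaw)
    p=H+n*(L+gap)
    return p-pos,(Ro.from_matrix(Rt@R.T)).as_rotvec()
E
python3 - <<'E'
from goal import *
f=load('w7')
# hole refine
Rt,n=tgt();H0=np.array([.5545,.0667,.0933])
o,d=ray(f,(265.1,173.5));H1=atz(f,(265.1,173.5),.0933);print('H by w7',H1)
# bar edges yaw: left/right edges of upper face on its plane
def onplane(uv):
    o,d=ray(f,uv);return o+d*((H0-o)@n)/(d@n)
def e(cx,cy):return onplane((212+cx/8,140+cy/8))
a,b=e(330,10),e(322,380);c,dd=e(538,10),e(524,520)
for p,q in((a,b),(c,dd)):
    v=q-p;v/=np.linalg.norm(v);print('edge dir',v,'yaw',np.arctan2(-v[0],v[1]))
print('width',np.linalg.norm(np.cross(c-a,(dd-c)/np.linalg.norm(dd-c))))
R=f['rot']
print(delta(f['pos'],f['rot'],H0,.03));print(delta(f['pos'],f['rot'],H1,.03))
E
```

```text
H by w7 [0.55604364 0.06684549 0.0933    ]
edge dir [0.19111757 0.98147397 0.01352481] yaw -0.19231839215949315
edge dir [0.17680124 0.98424099 0.00331652] yaw -0.17773653096928188
width 0.030528959715663388
(array([ 0.00464946, -0.00624174, -0.0534577 ]), array([ 0.00172037, -0.0622175 ,  0.01129492]))
(array([ 0.0061931 , -0.00609625, -0.0534577 ]), array([ 0.00172037, -0.0622175 ,  0.01129492]))
```

```bash
python3 -m jog '[[[0.0018,-0.002,-0.0178,0.0006,-0.0207,0.003,0],[0.0018,-0.002,-0.0178,0.0006,-0.0207,0.003,0],[0.0018,-0.002,-0.0178,0.0006,-0.0207,0.003,0],[0,0,0,0,0,0,0],[0,0,0,0,0,0,0]]]'
python3 - <<'E'
from goal import *
f=grab('wrist','w8');print(f['pos'],f['rot'])
H=np.array([.5553,.0667,.0933]);print(delta(f['pos'],f['rot'],H,.03,-.176))
crop(f,212,150,80,65,10,'w8c')
g=grab('scene','s8');crop(g,260,140,70,70,8,'s8');g=grab('top','t8');crop(g,200,160,60,60,8,'t8')
E
```

```text
t: 15.72
eef_pos: [0.5033, 0.0901, 0.2417]
ee_rot: [-3.128, 0.555, 2.965]
force: [-0.2, -0.6, -1.9]
width: 0.0192
[0.50332747 0.09011778 0.24171859] [-3.12771475  0.55486946  2.96537274]
(array([-0.0218923 , -0.01028165, -0.04127351]), array([ 0.00159841, -0.05715903,  0.00785953]))
```

View pics/w8c.png

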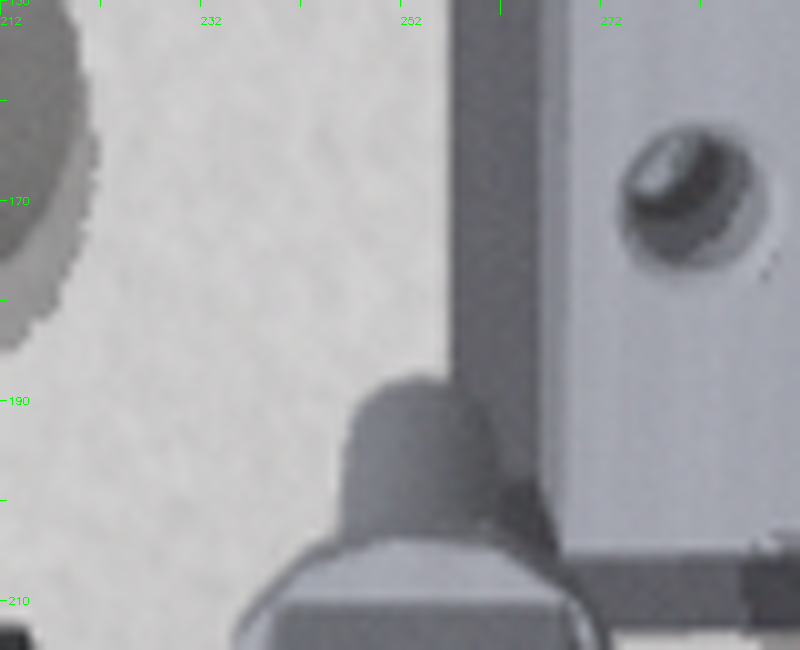

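View pics/s8.png

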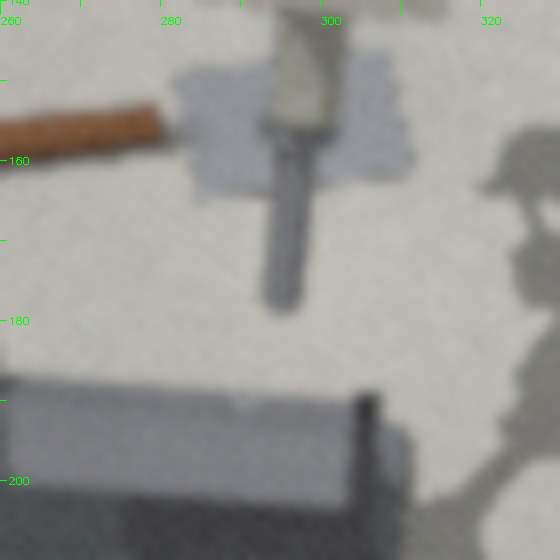

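View pics/t8.png

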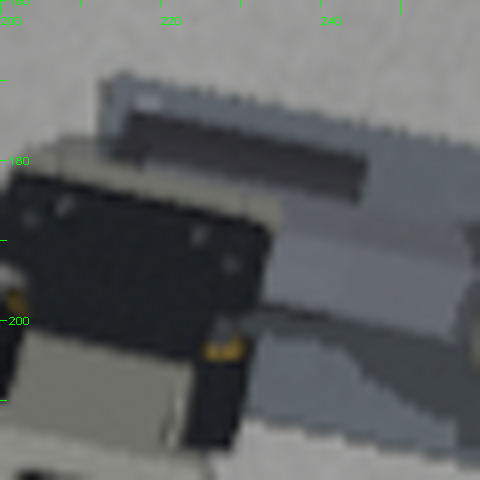

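The arm didn't follow the command: z dropped only 12 mm and the tilt hardly changed. I'll check the joints.

```bash
python3 - <<'E'
from station import monitor
import numpy as np
s=monitor.get_state();q=s['q'];print(q.round(3));print((q-np.array([-3.07,-1.43,-1.02,-3.03,-3.05,-3.03])).round(3),(np.array([3.07,2.12,1.25,1.67,0,3.03])-q).round(3))
E
```

```text
[ 0.716 -0.156 -1.016  0.932 -0.548 -1.671]
[3.786 1.274 0.004 3.962 2.502 1.359] [2.354 2.276 2.266 0.738 0.548 4.701]
```

Joint 3 is at its lower limit (-1.016 of -1.02): with the tool in line with the pin, the wrist gets too close to the base. So I need a grasp in which the tool leans less than the pin does. I'll tilt back to upright, logging joints so I can fit the arm's kinematics and plan the regrasp.

```bash
cat > logq.py <<'E'
from station import monitor
import json
s=monitor.get_state();d=[list(map(float,s[k])) for k in('q','eef_pos','ee_rot')]
open('log.jsonl','a').write(json.dumps(d)+'\n')
E
cat > log.jsonl <<'E'
[[1.40711515,0.359358596,0.0110758602,-0.00033,-1.22408187,-0.288099145],[0.29451811,0.60687659,0.2506519],[-3.14144478,-0.00159188846,-2.02268927]]
[[-0.135595211,0.336782626,-0.429031188,0.000307,-0.804390447,-0.0340552996],[0.5008,-0.2615,0.09],[3.141,-0.004,2.972]]
E
python3 logq.py
python3 -m jog '[[[0,0,0.01,0.012,0.068,0,0],[0,0,0.01,0.012,0.068,0,0]]]' ; python3 logq.py
python3 -m jog '[[[0,0,0.01,0.0255,0.145,0,0],[0,0,0.01,0.0255,0.145,0,0],[0,0,0.01,0.0255,0.14,0,0],[0,0,0,0,0,0,0],[0,0,0,0,0,0,0]]]'; python3 logq.py; cat log.jsonl
```

```text
t: 16.12
eef_pos: [0.5024, 0.0911, 0.2622]
ee_rot: [-3.129, 0.414, 2.967]
force: [1.6, -0.7, 0.2]
width: 0.0198
t: 16.75
eef_pos: [0.503, 0.0904, 0.2914]
ee_rot: [-3.128, -0.019, 2.965]
force: [0.3, -0.3, -2.8]
width: 0.0198
[[1.40711515,0.359358596,0.0110758602,-0.00033,-1.22408187,-0.288099145],[0.29451811,0.60687659,0.2506519],[-3.14144478,-0.00159188846,-2.02268927]]
[[-0.135595211,0.336782626,-0.429031188,0.000307,-0.804390447,-0.0340552996],[0.5008,-0.2615,0.09],[3.141,-0.004,2.972]]
[[0.7162513988231473, -0.15593749889168296, -1.0161441504835567, 0.9323134753048152, -0.548238628947887, -1.6706329169209537], [0.5032737643299507, 0.09064359634426934, 0.24225549376263306], [-3.1289347547344, 0.5556321944065257, 2.9657063758299373]]
[[0.7696719481009021, -0.13313709096925738, -0.7946028643132259, 0.5188615442045824, -0.7369152280087502, -1.3050599509962282], [0.5023683982469261, 0.09105979453680729, 0.2621838745054395], [-3.1291010997960758, 0.4141664303771493, 2.9672143548843275]]
[[0.560478284762838, 0.07518514320738307, -0.26300549868541584, -0.002800741487174742, -1.255970262504558, -0.7355754937890387], [0.5030248719037304, 0.09037133656148877, 0.29143672067165893], [-3.127871387834335, -0.019096858724773735, 2.965466056458599]]
```

```bash
cat > kin.py <<'E'
from h import *
import json
from scipy.optimize import least_squares
L=[json.loads(l) for l in open('log.jsonl')]
Rm=lambda a,x:Ro.from_euler(a,x).as_matrix()
C0=np.array([[0,0,1],[0,1,0],[-1,0,0.]])
def orient(q,s4,s6,c6):
    return Rm('z',q[0])@Rm('y',q[1]-q[2])@Rm('x',s4*q[3])@Rm('y',-q[4])@C0@Rm('z',s6*q[5]+c6)
def pos(q,p,s4,s6,c6):
    a1,h,L2,L3,a3,dS,dW,a5,L6=p
    R1=Rm('z',q[0]);R2=R1@Rm('y',q[1]);R3=R1@Rm('y',q[1]-q[2]);R4=R3@Rm('x',s4*q[3]);R5=R4@Rm('y',-q[4])
    return R1@[a1,dS,h]+R2@[0,0,L2]+R3@[L3,0,a3]+R4@[0,dW,0]+R5@[L6,0,a5]
E
python3 - <<'E'
from kin import *
import itertools
for s4,s6 in itertools.product((1,-1),(1,-1)):
    for c6 in (0,np.pi,np.pi/2,-np.pi/2):
        e=[np.linalg.norm(Ro.from_matrix(orient(q,s4,s6,c6).T@Ro.from_euler('xyz',r).as_matrix()).as_rotvec()) for q,p,r in L]
        if max(e)<1: print(s4,s6,c6,np.round(e,3))
E
```

```text
-1 -1 0 [0.    0.005 0.    0.    0.   ]
```

```bash
python3 - <<'E'
from kin import *
S=(-1,-1,0)
def res(p,reg=.003):
    r=[pos(q,p,*S)-np.array(x) for q,x,_ in L]
    return np.r_[np.concatenate(r),reg*(p-p0)]
for p0 in ([0,.3,.35,.35,0,-.18,0,0,.3],[0,.4,.4,.4,0,-.1,-.08,0,.25],[0,.3,.4,.35,.05,-.18,0,.05,.3]):
    p0=np.array(p0,float)
    s=least_squares(res,p0);print(s.x.round(3),np.abs(s.fun[:15]).max().round(5))
    J=s.jac[:15];print(np.linalg.svd(J)[1].round(4))
E
```

```text
[-0.005  0.203  0.603  0.47  -0.001  0.004 -0.195 -0.001  0.355] 0.0003
[4.3987 3.8149 3.1063 0.7746 0.7549 0.4089 0.2467 0.2115 0.0794]
[-0.005  0.203  0.603  0.47  -0.001  0.004 -0.195 -0.001  0.355] 0.0003
[4.3987 3.8149 3.1063 0.7746 0.7549 0.4089 0.2467 0.2115 0.0794]
[-0.005  0.203  0.603  0.47  -0.001  0.004 -0.195 -0.001  0.355] 0.0003
[4.3987 3.8149 3.1063 0.7746 0.7549 0.4089 0.2467 0.2115 0.0794]
```

The model fits all five poses to within 0.3 mm: a 0.6/0.47 m arm with a 0.195 m lateral wrist offset. Next I'll search every IK branch for the insertion poses, in line and with a leaning grasp.

```bash
cat >> kin.py <<'E'
PAR=np.array([-0.005,0.203,0.603,0.47,-0.001,0.004,-0.195,-0.001,0.355]);S=(-1,-1,0)
def _fit():
    p0=np.array([0,.2,.6,.47,0,0,-.195,0,.355])
    return least_squares(lambda p:np.r_[np.concatenate([pos(q,p,*S)-np.array(x) for q,x,_ in L]),.003*(p-p0)],p0).x
PAR=_fit()
LO=np.array([-3.07,-1.43,-1.02,-3.03,-3.05,-3.03]);HI=np.array([3.07,2.12,1.25,1.67,0,3.03])
def ik(p,R,n=60,seed=0,q0=None):
    rng=np.random.default_rng(seed);sols=[]
    def f(q): return np.r_[(pos(q,PAR,*S)-p)*3,Ro.from_matrix(orient(q,*S).T@R).as_rotvec()]
    starts=[q0] if q0 is not None else []
    starts+=[rng.uniform(LO,HI) for _ in range(n)]
    for st in starts:
        s=least_squares(f,np.clip(st,LO+1e-6,HI-1e-6),bounds=(LO,HI),max_nfev=60)
        if np.abs(s.fun).max()<1e-3 and not any(np.abs(s.x-t).max()<.02 for t in sols): sols.append(s.x)
    return sols
E
python3 - <<'E'
from kin import *
from goal import tgt
Rt,n=tgt(-.176);H=np.array([.5553,.0667,.0933]);Y=Rt[:,1]
print(PAR.round(4))
for name,spins in (('jawX',(0,)),):
  for gap in (-.064,-.03,.005):
    print('inline',gap,[s.round(2) for s in ik(H+n*(.1008+gap),Rt,40)])
# lean: tool z = pin -n rotated about Y by phi toward vertical
for phi in (10,15,20,25,35):
  Rl=Ro.from_rotvec(Y*np.radians(phi)).as_matrix()
  for gap in (-.064,.01):
    # grasp: grasp point at 29mm above collar on pin axis; TCP 6mm behind along tool z
    tz=Rl@(-n)
    p=H+n*(.064+gap+.030)-.006*tz
    for k,Rb in (('jawY+',np.c_[Y,np.cross(tz,Y),tz]),('jawY-',np.c_[-Y,np.cross(tz,-Y),tz])):
        print(phi,gap,k,[s.round(2).tolist() for s in ik(p,Rb,25)])
E
```

```text
[-0.0047  0.203   0.6026  0.4701 -0.0015  0.0038 -0.1954 -0.0011  0.3546]
inline -0.064 []
inline -0.03 []
inline 0.005 []
10 -0.064 jawY+ []
10 -0.064 jawY- []
10 0.01 jawY+ []
10 0.01 jawY- [[0.67, -0.08, -1.02, 0.8, -0.46, 0.03]]
15 -0.064 jawY+ [[0.54, 0.11, -0.96, 0.77, -0.33, -3.0]]
15 -0.064 jawY- [[0.54, 0.11, -0.96, 0.77, -0.33, 0.14]]
15 0.01 jawY+ [[0.7, -0.05, -0.89, 0.52, -0.56, -2.87]]
15 0.01 jawY- [[0.7, -0.05, -0.89, 0.52, -0.56, 0.28]]
20 -0.064 jawY+ [[0.59, 0.14, -0.79, 0.4, -0.48, -2.68]]
20 -0.064 jawY- [[0.59, 0.14, -0.79, 0.4, -0.48, 0.46]]
20 0.01 jawY+ [[0.68, -0.01, -0.76, 0.32, -0.67, -2.67]]
20 0.01 jawY- [[0.68, -0.01, -0.76, 0.32, -0.67, 0.48]]
25 -0.064 jawY+ [[0.57, 0.18, -0.66, 0.2, -0.62, -2.47]]
25 -0.064 jawY- [[0.57, 0.18, -0.66, 0.2, -0.62, 0.67]]
25 0.01 jawY+ [[0.64, 0.04, -0.65, 0.18, -0.77, -2.51]]
25 0.01 jawY- [[0.64, 0.04, -0.65, 0.18, -0.77, 0.63]]
35 -0.064 jawY+ [[0.49, 0.26, -0.44, 0.0, -0.86, -2.24]]
35 -0.064 jawY- [[0.49, 0.26, -0.44, -0.0, -0.86, 0.91]]
35 0.01 jawY+ [[0.55, 0.13, -0.45, 0.0, -0.98, -2.29]]
35 0.01 jawY- [[0.55, 0.13, -0.45, -0.0, -0.98, 0.85]]
```

Confirmed: with the tool in line with the pin, no IK branch works. With the tool leaning 25° from the pin (jaws along the stand's y) both insertion ends are well inside the joint ranges. So I'll put the pin back in its rack hole and regrasp it with a 25° lean. First I'll compute the moves and check the rack poses and the box clearance.

```bash
cat >> kin.py <<'E'
def turn(rot,Rg): return Ro.from_matrix(Rg@Ro.from_euler('xyz',rot).as_matrix().T).as_rotvec()
E
python3 - <<'E'
from kin import *
t=load('top0')
print('box base edge',atz(t,(90,136),0),atz(t,(85,205),0)); 
s=load('scene0')
# box top near corner scene(800): (707,225)->(452,144) and top img (62,202)
print('box top corner',tri([(t,(62,202)),(s,(452,144))]))
rot=[-3.127871387834335,-0.019096858724773735,2.965466056458599]
Rg=Ro.from_euler('xyz',[np.pi,0,-2.572]).as_matrix()
print('turn back',turn(rot,Rg),'shift',np.array([.5222,.3425,.285])-[.5030,.0904,.2914])
phi=np.radians(25);a=-2.572+np.pi;r=np.array([np.cos(a),np.sin(a),0]);Z=np.array([0,0,1.])
tz=-Z*np.cos(phi)-r*np.sin(phi);tx=np.array([np.sin(a),-np.cos(a),0]);ty=np.cross(tz,tx);Rr=np.c_[tx,ty,tz];print('Rr',Rr)
print('euler',Ro.from_matrix(Rr).as_euler('xyz'))
PIN=np.array([.5216,.3415,.095])
g=PIN+Z*.030-.006*tz
for h in (0,.06,.15): print('grasp tcp',g-0*tz+[0,0,h],[x.round(2).tolist() for x in ik(g+[0,0,h],Rr,15)])
# rotation in place: yaw first then lean
Rv=Ro.from_euler('xyz',[np.pi,0,np.arctan2(tx[1],tx[0])]).as_matrix()
print('yaw turn from Rg',Ro.from_matrix(Rv@Rg.T).as_rotvec(),'lean',Ro.from_matrix(Rr@Rv.T).as_rotvec())
E
```

```text
box base edge [0.72685569 0.52100917 0.        ] [0.50607411 0.52087278 0.        ]
box top corner [0.50136733 0.51988469 0.19440491]
turn back [ 0.01759359 -0.016424    0.74555322] shift [ 0.0192  0.2521 -0.0064]
Rr [[ 0.53928906 -0.76322057 -0.3558956 ]
 [-0.84212072 -0.48876187 -0.2279134 ]
 [ 0.          0.42261826 -0.90630779]]
euler [ 2.70526034  0.         -1.00120367]
grasp tcp [0.52373537 0.34286748 0.13043785] [[0.83, 0.63, 0.14, -0.11, -1.51, 1.34]]
grasp tcp [0.52373537 0.34286748 0.19043785] [[0.83, 0.58, 0.2, -0.11, -1.61, 1.33]]
grasp tcp [0.52373537 0.34286748 0.28043785] [[0.83, 0.53, 0.31, -0.11, -1.78, 1.31]]
yaw turn from Rg [9.68077978e-33 9.68077978e-33 1.57079633e+00] lean [-2.35309242e-01  3.67444483e-01 -8.59687496e-17]
```

```bash
python3 -m jog '[[[0.0032,0.042,-0.001,0.003,-0.0027,0.124,0],[0.0032,0.042,-0.001,0.003,-0.0027,0.124,0],[0.0032,0.042,-0.001,0.003,-0.0027,0.124,0],[0.0032,0.042,-0.001,0.003,-0.0027,0.124,0],[0.0032,0.042,-0.001,0.003,-0.0027,0.124,0],[0.0032,0.042,-0.001,0.003,-0.0027,0.124,0],[0,0,0,0,0,0,0],[0,0,0,0,0,0,0]]]'
python3 logq.py; python3 - <<'E'
from kin import *
q,p,r=L[-1]
print(p,r,np.array([.5216,.342])-p[:2],turn(r,Ro.from_euler('xyz',[np.pi,0,-2.572]).as_matrix()))
f=grab('wrist','w9');crop(f,202,140,100,75,8,'w9c')
E
```

```text
t: 17.75
eef_pos: [0.5214, 0.3424, 0.2859]
ee_rot: [3.141, -0.001, -2.572]
force: [0.3, -1.1, -1.8]
width: 0.0199
[0.5213782974408686, 0.34239522806637485, 0.2859131215273129] [3.1411451801985666, -0.0007288567051835226, -2.572267875680081] [ 0.0002217  -0.00039523] [ 1.61233103e-05 -8.55104988e-04  2.68038736e-04]
```

View pics/w9c.png

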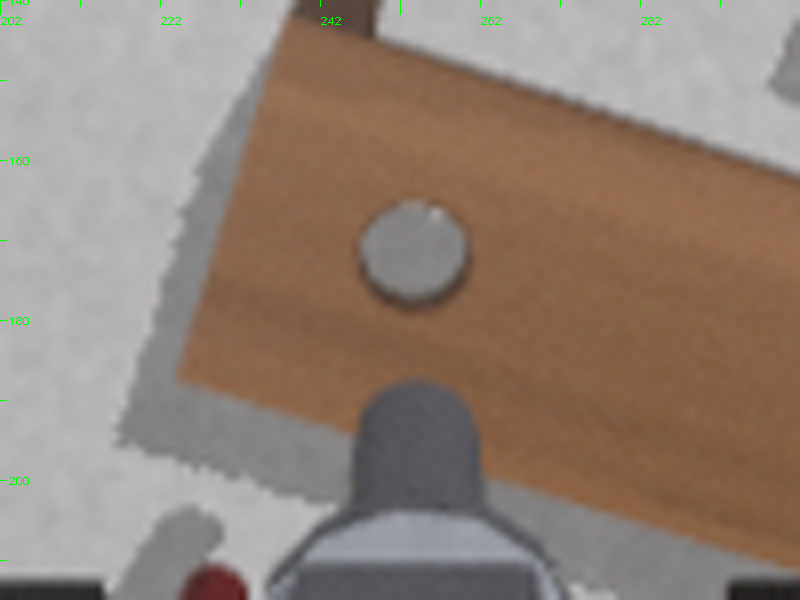

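```bash
python3 -m jog '[[[0.0002,-0.0003,-0.035,0,0,0,0],[0,0,-0.03,0,0,0,0],[0,0,-0.015,0,0,0,0],[0,0,-0.01,0,0,0,0],[0,0,-0.01,0,0,0,0],[0,0,0,0,0,0,0]]]'
python3 -m jog '[[[0,0,-0.015,0,0,0,0],[0,0,-0.015,0,0,0,0],[0,0,-0.01,0,0,0,0],[0,0,-0.008,0,0,0,0],[0,0,-0.005,0,0,0,0],[0,0,0,0,0,0,0]]]'
```

```text
t: 18.55
eef_pos: [0.5227, 0.3422, 0.1858]
ee_rot: [3.141, -0.001, -2.573]
force: [0.3, -0.5, -1.6]
width: 0.0198
t: 19.3
eef_pos: [0.5227, 0.3423, 0.1327]
ee_rot: [3.141, -0.001, -2.573]
force: [0.2, -0.5, -1.6]
width: 0.0197
```

The pin slid back into the rack with no load. I'll release it, rise, turn 90° and lean 25°.

```bash
python3 -m jog '[[[0,0,0,0,0,0,0.6],[0,0,0,0,0,0,0.6],[0,0,0,0,0,0,0.6],[0,0,0.02,0,0,0,0.6],[0,0,0.05,0,0,0.05,0.6],[0,0,0.05,0,0,0.17,0.6],[0,0,0.03,0,0,0.17,0.6],[0,0,0,0,0,0.17,0.6],[0,0,0,0,0,0.17,0.6],[0,0,0,0,0,0.17,0.6],[0,0,0,0,0,0.17,0.6],[0,0,0,0,0,0.17,0.6],[0,0,0,0,0,0.17,0.6],[0,0,0,0,0,0.165,0.6],[0,0,0,-0.0784,0.1225,0,0.6],[0,0,0,-0.0784,0.1225,0,0.6],[0,0,0,-0.0785,0.1225,0,0.6],[0,0,0,0,0,0,0.6],[0,0,0,0,0,0,0.6]]]'
python3 logq.py; python3 - <<'E'
from kin import *
q,p,r=L[-1];print(np.round(q,2))
Rr=Ro.from_euler('xyz',[2.70526034,0,-1.00120367]).as_matrix();PIN=np.array([.5227,.3422,.095])
g=PIN+[0,0,.030]-.006*Rr[:,2]
print(g-p,turn(r,Rr))
f=grab('wrist','w10');cv2.imwrite('pics/w10.png',cv2.resize(f['pixels'][:,:,::-1],None,fx=1.56,fy=1.56,interpolation=cv2.INTER_CUBIC))
print('pin top px',proj(f,PIN+[0,0,.052]))
E
```

```text
t: 21.68
eef_pos: [0.523, 0.3424, 0.2828]
ee_rot: [2.706, 0.001, -0.998]
force: [-0.6, 0.2, 0.2]
width: 0.0524
[ 0.83  0.52  0.32 -0.11 -1.78  1.32]
[ 0.00181001  0.00121464 -0.1523716 ] [-6.26065705e-04 -1.18933043e-05 -2.98697894e-03]
pin top px [254.27540324 129.9197619 ]
```

View pics/w10.png

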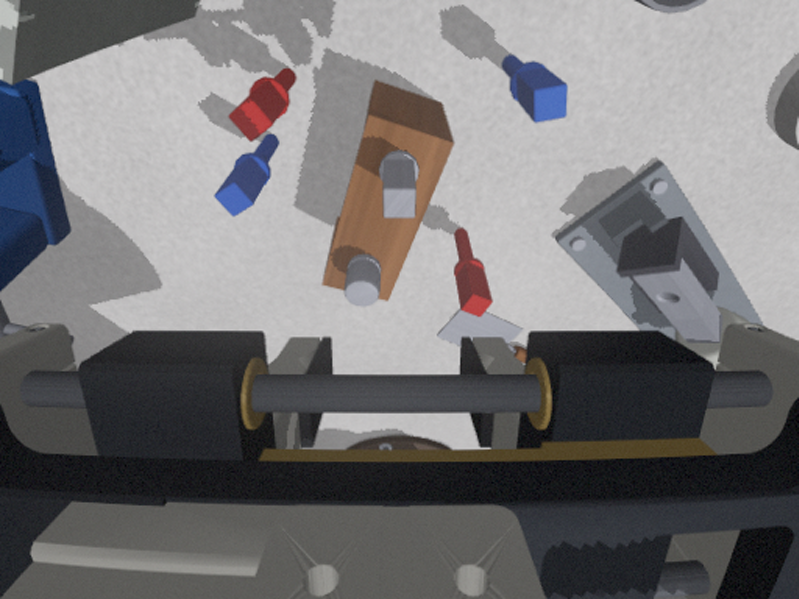

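```bash
python3 -m jog '[[[0.0023,0.0004,-0.04,0,0,-0.003,0.6],[0,0,-0.04,0,0,0,0.6],[0,0,-0.03,0,0,0,0.6],[0,0,-0.02,0,0,0,0.6],[0,0,-0.012,0,0,0,0.6],[0,0,-0.01,0,0,0,0.6],[0,0,0,0,0,0,0.6]]]'
python3 - <<'E'
from h import *
f=grab('wrist','w11');print(f['pos'],f['rot']);cv2.imwrite('pics/w11.png',cv2.resize(f['pixels'][:,:,::-1],None,fx=1.56,fy=1.56,interpolation=cv2.INTER_CUBIC))
f=grab('scene','s11');crop(f,320,90,130,100,6,'s11')
E
```

```text
t: 22.6
eef_pos: [0.525, 0.3427, 0.131]
ee_rot: [2.704, 0.001, -1.001]
force: [0.1, 0.2, 0.6]
width: 0.0521
[0.52500873 0.34269149 0.130959  ] [ 2.70399508e+00  8.33610427e-04 -1.00107033e+00]
```

View pics/w11.png

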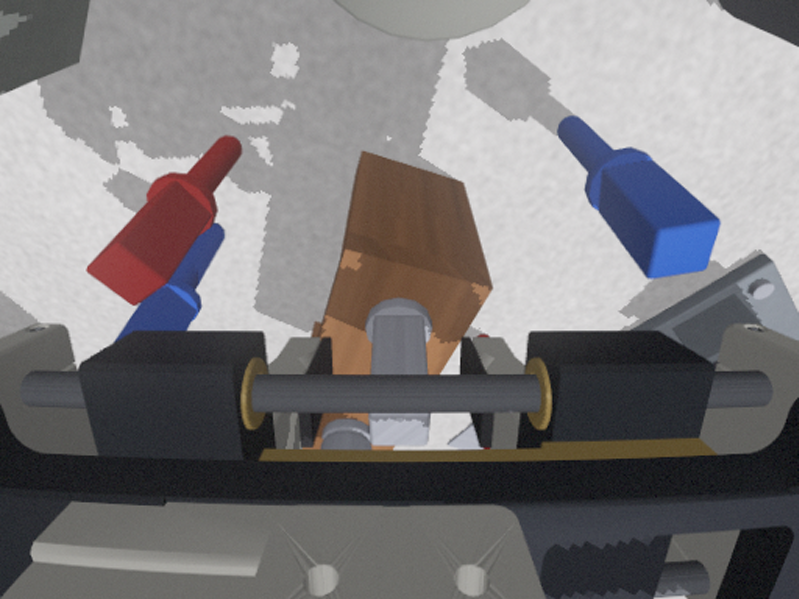

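View pics/s11.png

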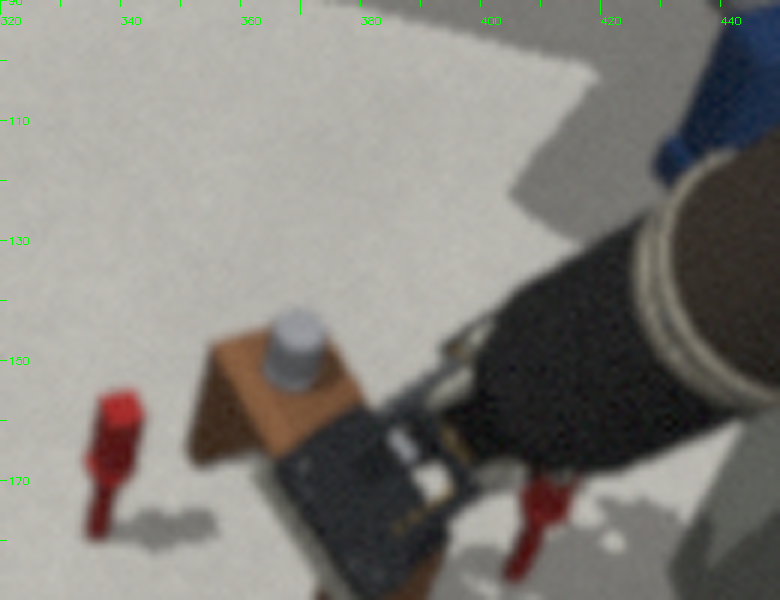

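```bash
python3 -m jog '[[[0,0,0,0,0,0,0.15],[0,0,0,0,0,0,0],[0,0,0,0,0,0,0],[0,0,0,0,0,0,0],[0,0,0,0,0,0,0]]]' 55
python3 logq.py
python3 -m jog '[[[0,0,0.01,0,0,0,0],[0,0,0.02,0,0,0,0],[0,0,0.03,0,0,0,0],[0,0,0.04,0,0,0,0],[0,0,0.04,0,0,0,0],[0,0,0.01,0,0,0,0],[0,0,0,0,0,0,0]]]'
python3 logq.py;tail -1 log.jsonl
python3 - <<'E'
from h import *
f=grab('wrist','w12');cv2.imwrite('pics/w12.png',cv2.resize(f['pixels'][:,:,::-1],None,fx=1.56,fy=1.56,interpolation=cv2.INTER_CUBIC))
f=grab('scene','s12');crop(f,320,80,130,100,6,'s12')
E
```

```text
t: 23.32
eef_pos: [0.5251, 0.3427, 0.1311]
ee_rot: [2.704, 0.001, -1.001]
force: [0.0, -0.4, 0.9]
width: 0.0196
t: 24.2
eef_pos: [0.5251, 0.3429, 0.2822]
ee_rot: [2.706, 0.002, -1.001]
force: [0.5, 0.0, -2.5]
width: 0.02
[[0.8242777343641131, 0.5277067060819456, 0.32005674271011514, -0.11042381544539016, -1.7845023472649442, 1.3162285703304586], [0.525088436577816, 0.34286193620184735, 0.28219621289926994], [2.7062186111989526, 0.0016785130800758274, -1.001115348676216]]
```

View pics/w12.png

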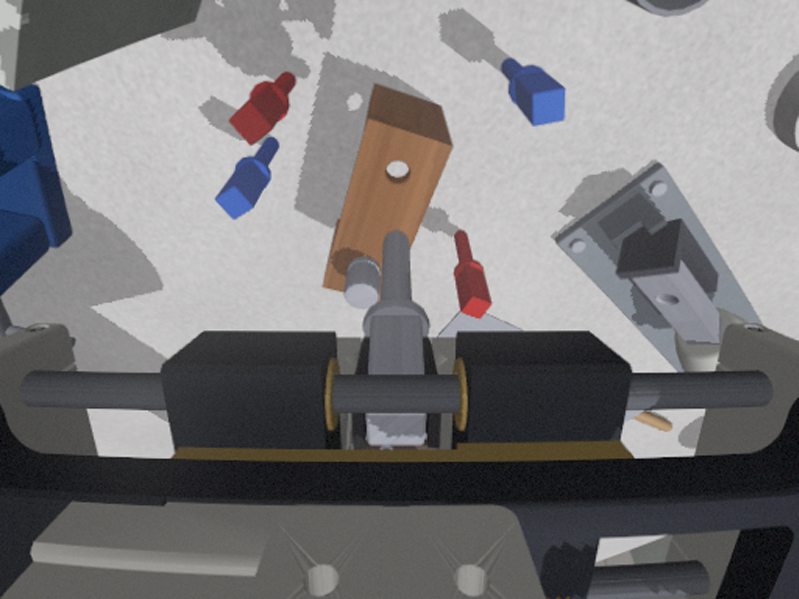

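View pics/s12.png

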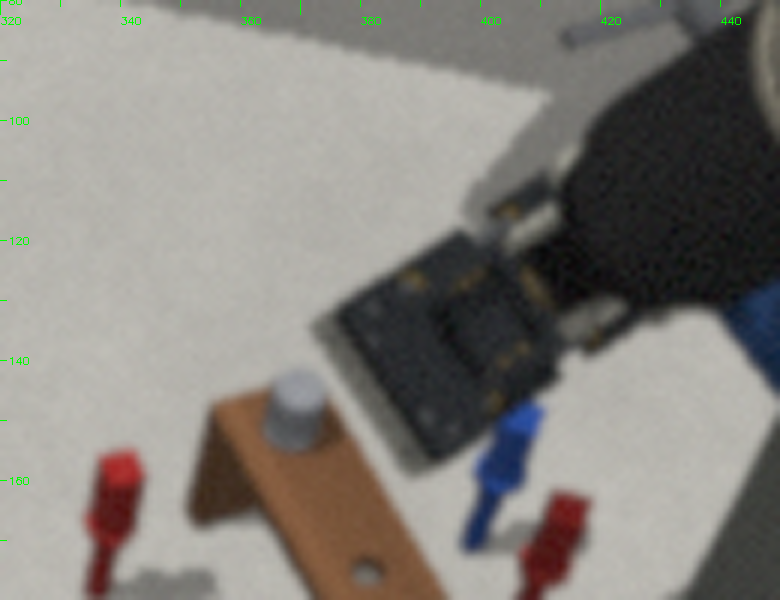

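The grasp is good: the whole shank is visible, from the tip at (396,235) to the collar at (397,315). I'll measure the real lean in the hand.

```bash
python3 - <<'E'
from h import *
f=load('w12');crop(f,224,140,60,75,8,'w12c')
R=Ro.from_euler('xyz',f['rot']).as_matrix()
for off in (0,):
  for phi in (22,25,28):
    ph=np.radians(phi);ax=np.array([0,-np.sin(ph),np.cos(ph)])  # pin down dir in tool
    g=np.array([0,0,.006])
    P=lambda s:proj(f,R@(g+ax*s)+f['pos'])
    print(phi,'collar under',P(.030).round(1),'tip',P(.094).round(1))
    # tip far edge: upper silhouette (toward -y)
    pe=np.array([0,-np.cos(ph),-np.sin(ph)])
    print('  tip top edge',proj(f,R@(g+ax*.094+pe*.0055)+f['pos']).round(1),'collar top edge', proj(f,R@(g+ax*.030+pe*.014)+f['pos']).round(1),proj(f,R@(g+ax*.024+pe*.014)+f['pos']).round(1))
E
```

```text
22 collar under [254.5 207.4] tip [254.3 157.7]
  tip top edge [254.3 152.1] collar top edge [254.6 190.9] [254.7 196.9]
25 collar under [254.6 205.7] tip [254.3 152.8]
  tip top edge [254.4 147.2] collar top edge [254.6 189.7] [254.7 196.2]
28 collar under [254.6 204. ] tip [254.4 147.9]
  tip top edge [254.4 142.4] collar top edge [254.6 188.7] [254.7 195.5]
```

View pics/w12c.png

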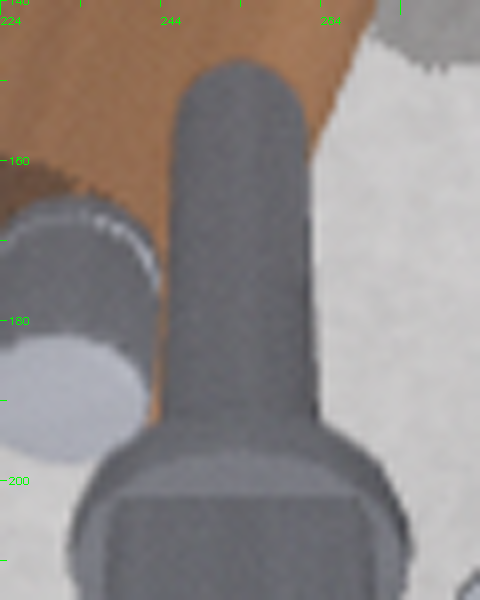

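The tip's edge at row 147.3 matches a 25° lean exactly, and the axis is centred. Now the insertion approach pose.

```bash
cat >> goal.py <<'E'
def lean(H,gap,yaw=-.176,phi=25.,g=.0305):
    Rt,n=tgt(yaw);Y=Rt[:,1];tz=Ro.from_rotvec(Y*np.radians(phi)).as_matrix()@(-n)
    R=np.c_[-Y,np.cross(tz,-Y),tz];return H+n*(.064+gap+g)-.006*tz,R,n
E
python3 - <<'E'
from goal import *;from kin import ik,turn,L
q,p,r=L[-1];H=np.array([.5553,.0667,.0933])
for gap in(.05,.03,0):
    t,R,n=lean(H,gap);print(gap,t.round(4),'shift',(t-p).round(4),'turn',turn(r,R).round(4),[x.round(2).tolist() for x in ik(t,R,4,q0=np.array(q))][:1])
print(n)
E
```

```text
0.05 [0.4727 0.0814 0.2176] shift [-0.0524 -0.2615 -0.0646] turn [ 0.1204 -0.6122 -0.7225] [[0.68, -0.04, -0.64, 0.17, -0.86, 0.61]]
0.03 [0.484  0.0794 0.2012] shift [-0.0411 -0.2635 -0.081 ] turn [ 0.1204 -0.6122 -0.7225] [[0.66, -0.0, -0.64, 0.18, -0.82, 0.62]]
0 [0.5009 0.0764 0.1766] shift [-0.0242 -0.2665 -0.1056] turn [ 0.1204 -0.6122 -0.7225] [[0.63, 0.05, -0.65, 0.18, -0.75, 0.64]]
[-0.56471579  0.10042909  0.81915204]
```

```bash
python3 -m jog '[[[-0.0066,-0.0327,-0.0081,0.015,-0.0765,-0.0903,0],[-0.0066,-0.0327,-0.0081,0.015,-0.0765,-0.0903,0],[-0.0066,-0.0327,-0.0081,0.015,-0.0765,-0.0903,0],[-0.0066,-0.0327,-0.0081,0.015,-0.0765,-0.0903,0],[-0.0066,-0.0327,-0.0081,0.015,-0.0765,-0.0903,0],[-0.0066,-0.0327,-0.0081,0.015,-0.0765,-0.0903,0],[-0.0066,-0.0327,-0.0081,0.015,-0.0765,-0.0903,0],[-0.0066,-0.0327,-0.0081,0.015,-0.0765,-0.0903,0],[0,0,0,0,0,0,0],[0,0,0,0,0,0,0]]]'
python3 logq.py
python3 - <<'E'
from goal import *;from kin import turn,L
q,p,r=L[-1];H=np.array([.5553,.0667,.0933])
t,R,n=lean(H,.03);print(np.round(q,2),(t-p).round(4),turn(r,R).round(4))
f=grab('wrist','w13');cv2.imwrite('pics/w13.png',cv2.resize(f['pixels'][:,:,::-1],None,fx=1.56,fy=1.56,interpolation=cv2.INTER_CUBIC))
print('Hpx',proj(f,H));crop(f,204,100,100,110,7,'w13c')
f=grab('scene','s13');crop(f,250,120,90,90,7,'s13')
E
```

```text
t: 25.55
eef_pos: [0.4721, 0.0811, 0.216]
ee_rot: [-2.97, -0.002, -1.747]
force: [0.4, -0.5, -1.3]
width: 0.0197
[ 0.68 -0.04 -0.64  0.17 -0.86  0.61] [ 0.0118 -0.0017 -0.0148] [ 0.0011 -0.0033 -0.0002]
Hpx [253.62352858 123.97300026]
```

View pics/w13.png

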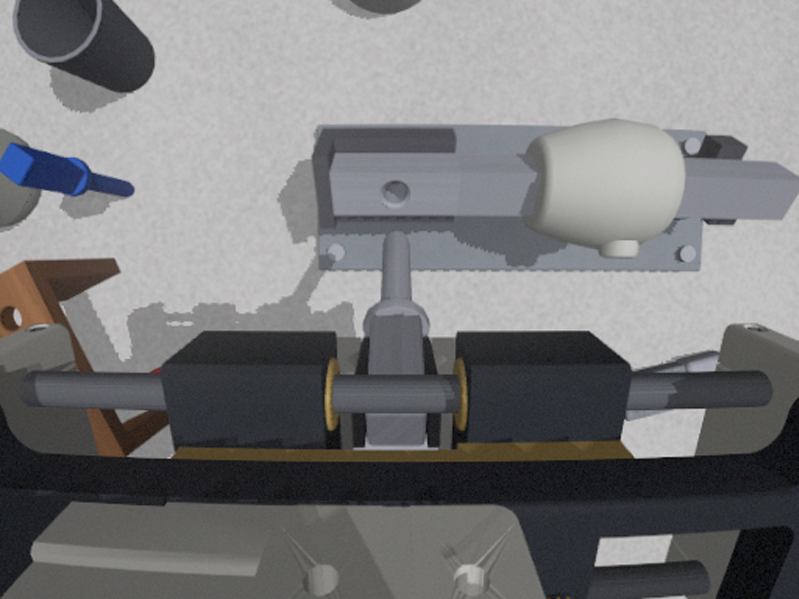

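View pics/w13c.png

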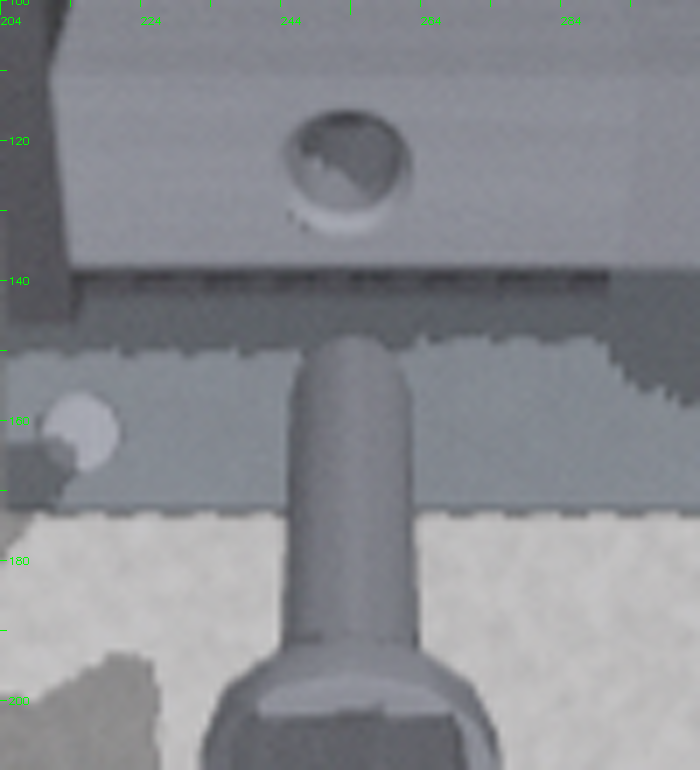

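View pics/s13.png

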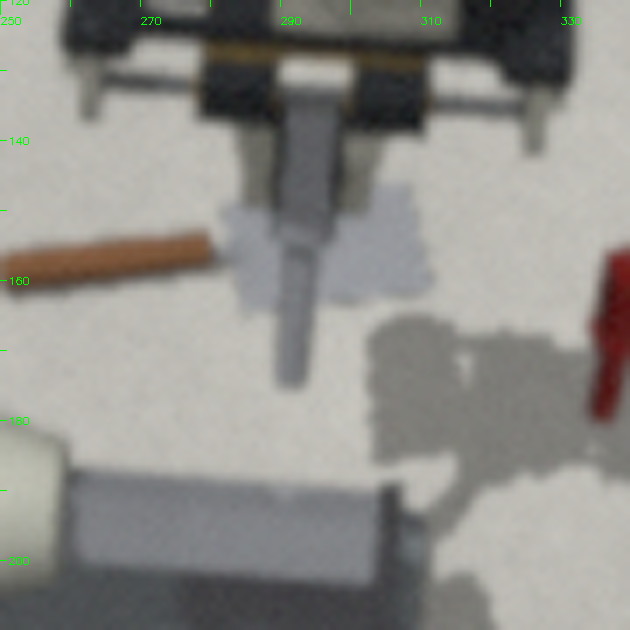

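The hole at (253.6,124.6) agrees with the prediction (253.6,124.0), and the pin lines up within about 0.5 mm. I'll close to a 10 mm gap and look again.

```bash
python3 -m jog '[[[0.0057,-0.0008,-0.0078,0.001,-0.003,0,0],[0.0057,-0.0008,-0.0078,0,0,0,0],[0.0057,-0.0008,-0.0078,0,0,0,0],[0.0056,-0.0008,-0.0078,0,0,0,0],[0,0,0,0,0,0,0],[0,0,0,0,0,0,0]]]'
python3 logq.py
python3 - <<'E'
from goal import *;from kin import turn,L
q,p,r=L[-1];H=np.array([.5548,.0670,.0933])
t,R,n=lean(H,.01);print(np.round(q,2),(t-p).round(4),turn(r,R).round(4))
f=grab('wrist','w14')
Rr=Ro.from_euler('xyz',f['rot']).as_matrix()
print('Hpx',proj(f,H));crop(f,224,110,60,80,9,'w14c')
for phi in(24,25,26):
    ph=np.radians(phi);ax=np.array([0,-np.sin(ph),np.cos(ph)]);P=lambda s:proj(f,Rr@(np.array([0,0,.006])+ax*s)+f['pos'])
    pe=np.array([0,-np.cos(ph),-np.sin(ph)])
    print(phi,P(.0945),'edge',proj(f,Rr@(np.array([0,0,.006])+ax*.0945+pe*.0055)+f['pos']), 'extrapolated to H plane',P(.1045))
f=grab('scene','s14');crop(f,265,140,60,65,9,'s14')
E
```

```text
t: 26.4
eef_pos: [0.495, 0.0778, 0.185]
ee_rot: [-2.967, 0.0, -1.747]
force: [0.3, -0.2, -0.7]
width: 0.0195
[ 0.64  0.03 -0.65  0.18 -0.77  0.63] [-0.0002 -0.0002 -0.0002] [-0.0003  0.0004  0.0006]
Hpx [254.52637447 146.61999559]
24 [254.30657858 154.21157089] edge [254.32549937 148.64123231] extrapolated to H plane [254.28627312 148.12991882]
25 [254.31222711 152.5676828 ] edge [254.3315214 147.0069575] extrapolated to H plane [254.29220019 146.3430571 ]
26 [254.31798449 150.92730126] edge [254.33765744 145.37648512] extrapolated to H plane [254.29824397 144.55798702]
```

View pics/w14c.png

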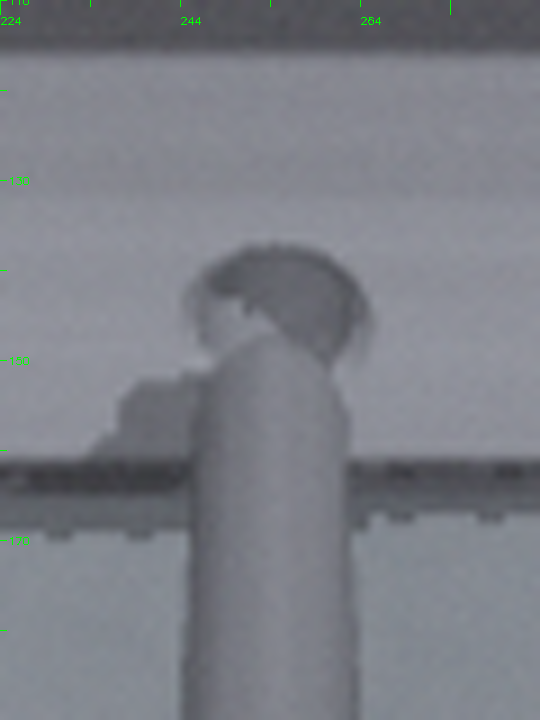

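View pics/s14.png

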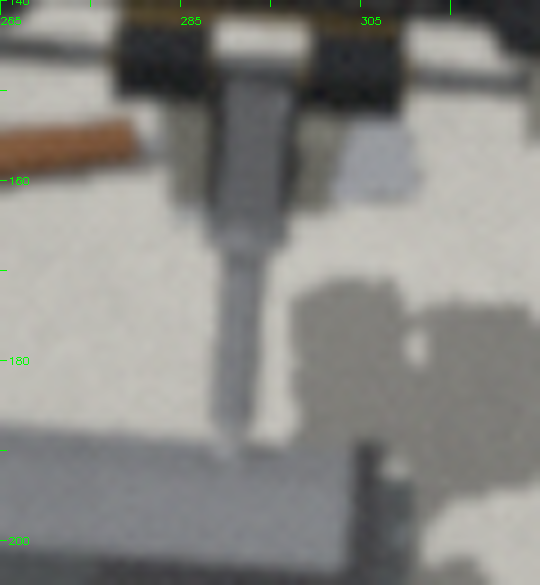

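```bash
python3 - <<'E'
from goal import *
f=load('w14');H=np.array([.5548,.0670,.0933]);t,R,n=lean(H,0)
Y=tgt(-.176)[0][:,1];U=np.cross(Y,n)
P=np.array([proj(f,H+.0077*(np.cos(a)*Y+np.sin(a)*U)) for a in np.linspace(0,6.28,60)])
print(P.min(0),P.max(0),P.mean(0))
print('plunge 6mm rows',(-n*.006).round(4),'12mm',(-n*.012).round(4))
E
```

```text
[245.76528822 138.93843601] [263.28512703 153.99279859] [254.38483516 146.54562749]
plunge 6mm rows [ 0.0034 -0.0006 -0.0049] 12mm [ 0.0068 -0.0012 -0.0098]
```

The predicted and seen positions of the hole and pin agree to within about 1 mm. I'll go in along the pin's axis, watching the force.

```bash
python3 -m jog '[[[0.0021,-0.0003,-0.0022,0,0,0,0],[0.0017,-0.0003,-0.0025,0,0,0,0],[0.0017,-0.0003,-0.0025,0,0,0,0],[0.0011,-0.0002,-0.0016,0,0,0,0],[0.0006,-0.0001,-0.0008,0,0,0,0]]]'
python3 -m jog '[[[0.0006,-0.0001,-0.0008,0,0,0,0],[0.0006,-0.0001,-0.0008,0,0,0,0],[0.0006,-0.0001,-0.0008,0,0,0,0]]]'
```

```text
t: 27.12
eef_pos: [0.5022, 0.0766, 0.1752]
ee_rot: [-2.967, 0.0, -1.747]
force: [1.4, -0.3, -1.4]
width: 0.02
t: 27.5
eef_pos: [0.5039, 0.0764, 0.173]
ee_rot: [-2.967, 0.0, -1.747]
force: [-0.9, -0.5, -1.6]
width: 0.0198
```

```bash
python3 -m jog '[[[0.0011,-0.0002,-0.0016,0,0,0,0],[0.0011,-0.0002,-0.0016,0,0,0,0],[0.0011,-0.0002,-0.0016,0,0,0,0],[0,0,0,0,0,0,0]]]'
python3 - <<'E'
from h import *
f=grab('wrist','w15');crop(f,224,120,60,80,9,'w15c')
f=grab('scene','s15');crop(f,265,140,60,65,9,'s15')
E
```

```text
t: 28.0
eef_pos: [0.5073, 0.0758, 0.168]
ee_rot: [-2.967, 0.0, -1.747]
force: [-0.9, -0.9, -1.4]
width: 0.0195
```

View pics/w15c.png

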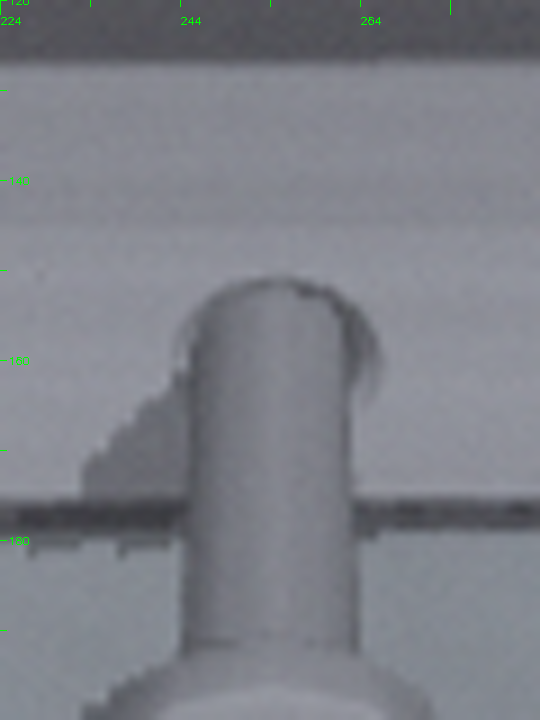

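View pics/s15.png

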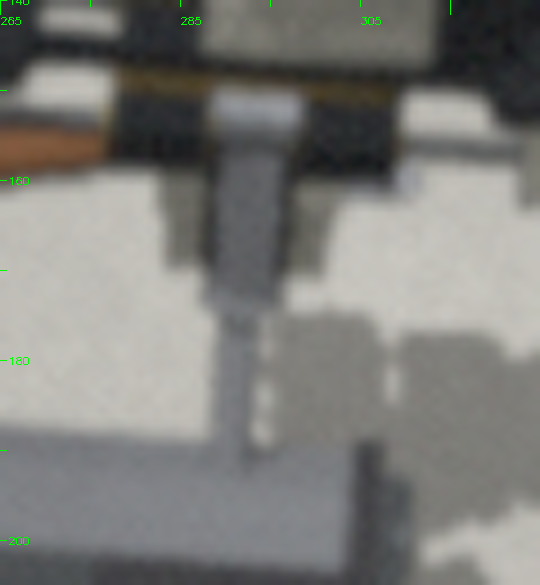

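The tip is about 11 mm in with no load, sitting slightly to the left in the hole. I'll shift it by 0.4 mm and continue.

```bash
python3 -m jog '[[[0.001,-0.0006,-0.0016,0,0,0,0],[0.0011,-0.0002,-0.0016,0,0,0,0],[0.0011,-0.0002,-0.0016,0,0,0,0],[0.0011,-0.0002,-0.0016,0,0,0,0]]]'
python3 -m jog '[[[0.0011,-0.0002,-0.0016,0,0,0,0],[0.0011,-0.0002,-0.0016,0,0,0,0],[0.0011,-0.0002,-0.0016,0,0,0,0]]]'
python3 -m jog '[[[0.0011,-0.0002,-0.0016,0,0,0,0],[0.0011,-0.0002,-0.0016,0,0,0,0],[0.0011,-0.0002,-0.0016,0,0,0,0]]]'
```

```text
t: 28.6
eef_pos: [0.5116, 0.0746, 0.1617]
ee_rot: [-2.967, 0.0, -1.747]
force: [-1.2, 0.0, -1.5]
width: 0.0196
t: 28.98
eef_pos: [0.515, 0.074, 0.1569]
ee_rot: [-2.967, 0.0, -1.747]
force: [-0.2, 0.1, -1.9]
width: 0.0196
t: 29.35
eef_pos: [0.5182, 0.0734, 0.1521]
ee_rot: [-2.967, 0.0, -1.747]
force: [-0.6, 0.5, -1.8]
width: 0.0196
```

It is about 30 mm deep, at the saddle's own hole, so I'll take smaller steps.

```bash
python3 -m jog '[[[0.0006,-0.0001,-0.0008,0,0,0,0],[0.0006,-0.0001,-0.0008,0,0,0,0],[0.0006,-0.0001,-0.0008,0,0,0,0]]]'
python3 -m jog '[[[0.0006,-0.0001,-0.0008,0,0,0,0],[0.0006,-0.0001,-0.0008,0,0,0,0],[0.0006,-0.0001,-0.0008,0,0,0,0]]]'
python3 -m jog '[[[0.0006,-0.0001,-0.0008,0,0,0,0],[0.0011,-0.0002,-0.0016,0,0,0,0],[0.0011,-0.0002,-0.0016,0,0,0,0]]]'
```

```text
t: 29.72
eef_pos: [0.5199, 0.0731, 0.1498]
ee_rot: [-2.967, 0.0, -1.747]
force: [-1.4, 0.8, -1.0]
width: 0.0197
t: 30.1
eef_pos: [0.5217, 0.0727, 0.1473]
ee_rot: [-2.967, 0.0, -1.747]
force: [-1.7, 0.9, -2.5]
width: 0.0199
t: 30.48
eef_pos: [0.5245, 0.0722, 0.1432]
ee_rot: [-2.967, 0.0, -1.747]
force: [-2.2, 1.5, -1.3]
width: 0.0196
```

```bash
python3 -m jog '[[[0.0008,-0.0003,-0.0016,0,0,0,0],[0.0011,-0.0003,-0.0016,0,0,0,0],[0.0011,-0.0002,-0.0016,0,0,0,0]]]'
python3 -m jog '[[[0.0011,-0.0003,-0.0016,0,0,0,0],[0.0011,-0.0002,-0.0016,0,0,0,0],[0.0011,-0.0002,-0.0016,0,0,0,0]]]'
python3 -m jog '[[[0.0011,-0.0002,-0.0016,0,0,0,0],[0.0011,-0.0002,-0.0016,0,0,0,0],[0,0,0,0,0,0,0]]]'
python3 - <<'E'
from h import *
f=grab('wrist','w16');crop(f,214,130,80,80,9,'w16c')
f=grab('scene','s16');crop(f,265,150,60,65,9,'s16')
E
```

```text
t: 30.85
eef_pos: [0.5277, 0.0715, 0.1386]
ee_rot: [-2.967, 0.001, -1.747]
force: [-1.4, 0.5, -1.7]
width: 0.0197
t: 31.22
eef_pos: [0.531, 0.0708, 0.1337]
ee_rot: [-2.967, 0.001, -1.747]
force: [-0.8, 0.1, -2.0]
width: 0.0198
t: 31.6
eef_pos: [0.5332, 0.0704, 0.1305]
ee_rot: [-2.967, 0.0, -1.747]
force: [-0.2, 0.3, -2.8]
width: 0.0195
```

View pics/w16c.png

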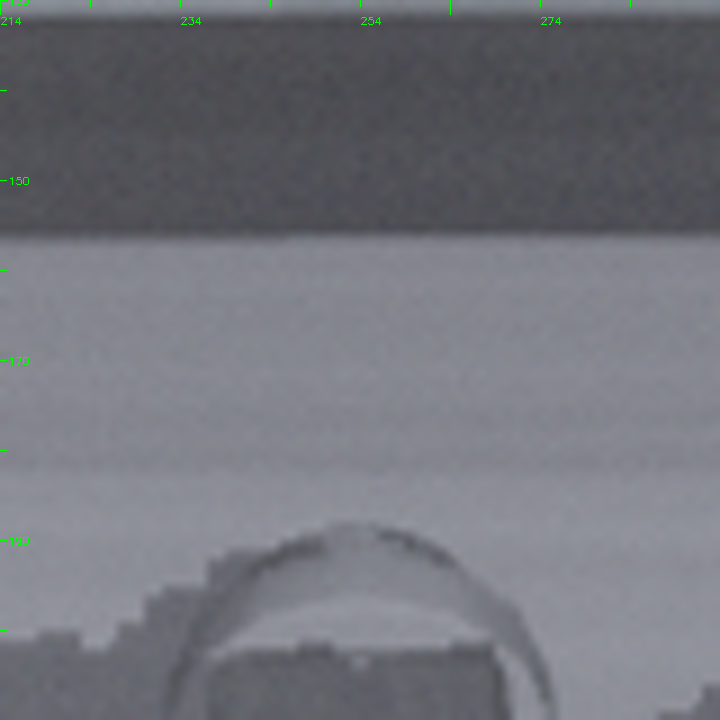

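View pics/s16.png

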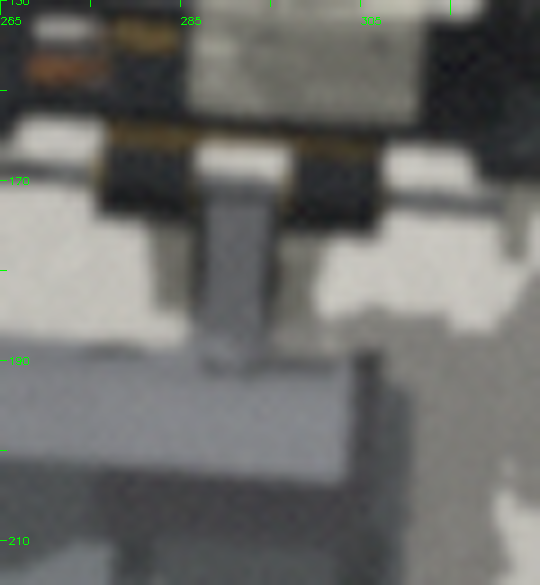

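About 57 mm is in. The last few millimetres I'll take in 1 mm steps until the force shows the collar seating.

```bash
python3 -m jog '[[[0.0006,-0.0001,-0.0008,0,0,0,0],[0.0006,-0.0001,-0.0008,0,0,0,0],[0.0005,-0.0001,-0.0008,0,0,0,0]]]'
python3 -m jog '[[[0.0006,-0.0001,-0.0008,0,0,0,0],[0.0005,-0.0001,-0.0008,0,0,0,0]]]'
python3 -m jog '[[[0.0006,-0.0001,-0.0008,0,0,0,0]]]'
python3 -m jog '[[[0.0003,0,-0.0004,0,0,0,0]]]'
```

```text
t: 32.08
eef_pos: [0.5348, 0.0701, 0.1282]
ee_rot: [-2.967, 0.0, -1.747]
force: [-1.9, -0.5, -1.2]
width: 0.0199
t: 32.33
eef_pos: [0.5359, 0.0699, 0.1266]
ee_rot: [-2.967, 0.0, -1.747]
force: [-2.0, -0.4, -2.3]
width: 0.0197
t: 32.45
eef_pos: [0.5365, 0.0698, 0.1258]
ee_rot: [-2.967, 0.0, -1.747]
force: [-1.1, 0.7, -1.1]
width: 0.0198
t: 32.58
eef_pos: [0.5368, 0.0698, 0.1253]
ee_rot: [-2.967, 0.0, -1.747]
force: [-1.2, 0.2, -0.8]
width: 0.0197
```

```bash
python3 -m jog '[[[0.0003,0,-0.0004,0,0,0,0],[0.0003,-0.0001,-0.0004,0,0,0,0]]]'
python3 -m jog '[[[0.0003,0,-0.0004,0,0,0,0],[0,0,0,0,0,0,0]]]'
python3 -m jog '[[[0.0003,-0.0001,-0.0004,0,0,0,0],[0,0,0,0,0,0,0]]]'
```

```text
t: 32.83
eef_pos: [0.5373, 0.0697, 0.1246]
ee_rot: [-2.967, 0.001, -1.747]
force: [-2.3, 0.1, -1.8]
width: 0.02
t: 33.08
eef_pos: [0.5375, 0.0697, 0.1244]
ee_rot: [-2.967, 0.0, -1.747]
force: [-4.0, 0.7, 2.1]
width: 0.0197
t: 33.33
eef_pos: [0.5375, 0.0696, 0.1244]
ee_rot: [-2.967, 0.0, -1.747]
force: [-10.6, 2.8, 8.4]
width: 0.0195
```

The force rose to about 13 N along the axis and movement stopped, so the collar is seated. I'll relax the load slightly and check.

```bash
python3 -m jog '[[[-0.0004,0.0001,0.0005,0,0,0,0],[0,0,0,0,0,0,0]]]'
python3 - <<'E'
from h import *
f=grab('wrist','w17');crop(f,214,130,80,80,9,'w17c')
f=grab('scene','s17');crop(f,265,150,60,65,9,'s17')
R=Ro.from_euler('xyz',f['rot']).as_matrix();print('retreat dir',-R[:,2])
E
```

```text
t: 33.58
eef_pos: [0.5374, 0.0697, 0.1244]
ee_rot: [-2.967, 0.0, -1.747]
force: [-4.0, 0.7, 2.1]
width: 0.0196
retreat dir [-0.17132118  0.03012956  0.98475442]
```

View pics/w17c.png

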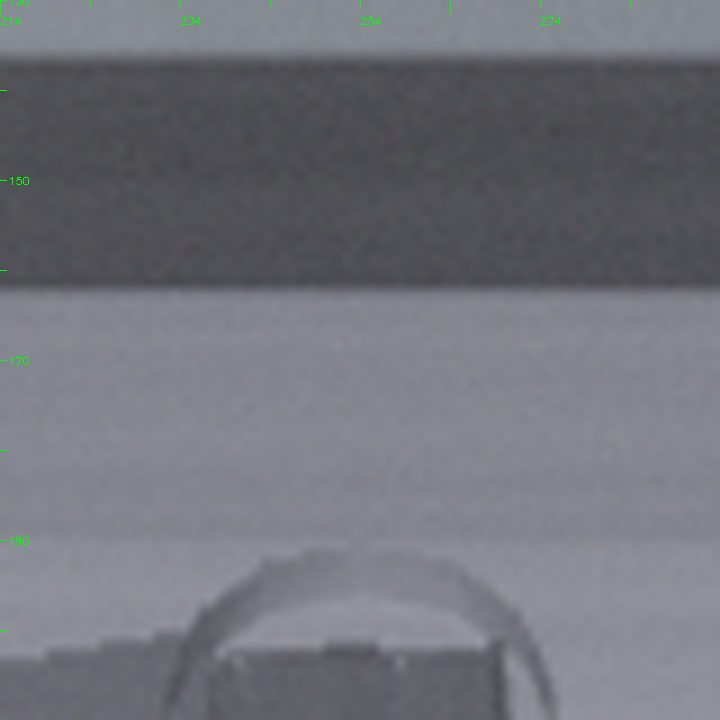

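View pics/s17.png

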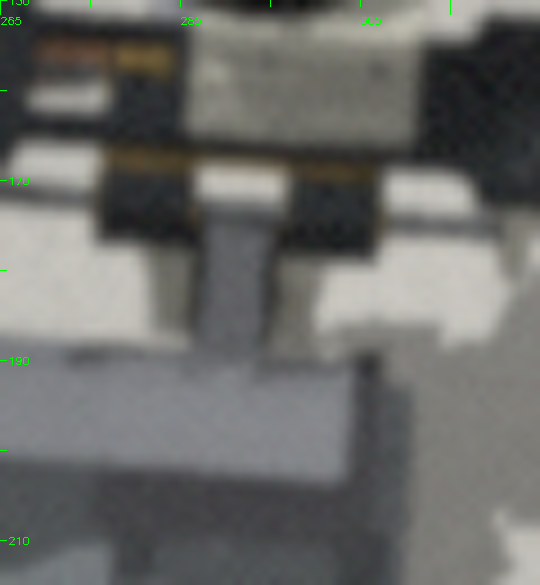

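The collar's rim meets the mandrel face with no shadow gap. I'll release and draw back along the tool's axis.

```bash
python3 -m jog '[[[0,0,0,0,0,0,0.3],[0,0,0,0,0,0,0.4],[0,0,0,0,0,0,0.4],[0,0,0,0,0,0,0.4]]]' 20
python3 -m jog '[[[-0.0017,0.0003,0.01,0,0,0,0.4],[-0.0035,0.0006,0.02,0,0,0,0.4],[-0.007,0.0012,0.04,0,0,0,0.4],[-0.007,0.0012,0.04,0,0,0,0.4],[0,0.05,0.01,0,0,0,0.4],[0,0.05,0,0,0,0,0.4],[0,0.05,0,0,0,0,0.4],[0,0,0,0,0,0,0.4]]]'
python3 - <<'E'
from h import *
f=grab('scene','s18');crop(f,180,150,140,80,5,'s18')
f=grab('top','t18');crop(f,195,155,140,80,5,'t18')
f=grab('wrist','w18');cv2.imwrite('pics/w18.png',cv2.resize(f['pixels'][:,:,::-1],None,fx=1.56,fy=1.56,interpolation=cv2.INTER_CUBIC))
E
```

```text
t: 34.17
eef_pos: [0.5377, 0.0698, 0.1244]
ee_rot: [-2.966, 0.001, -1.747]
force: [-0.1, -0.2, 0.4]
width: 0.035
t: 35.17
eef_pos: [0.5184, 0.226, 0.2449]
ee_rot: [-2.966, 0.001, -1.744]
force: [0.0, -0.0, -0.3]
width: 0.035
```

View pics/s18.png

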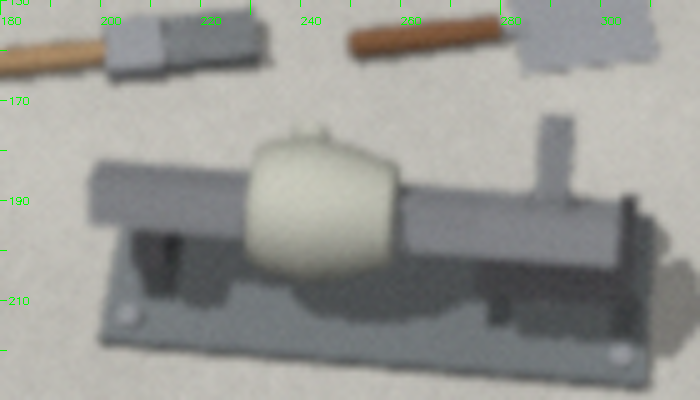

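View pics/t18.png

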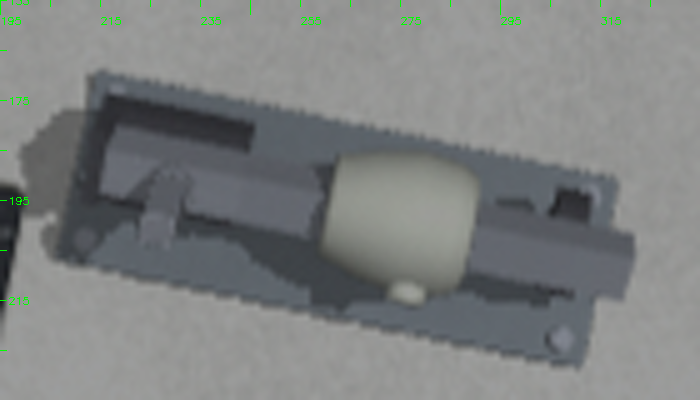

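View pics/w18.png

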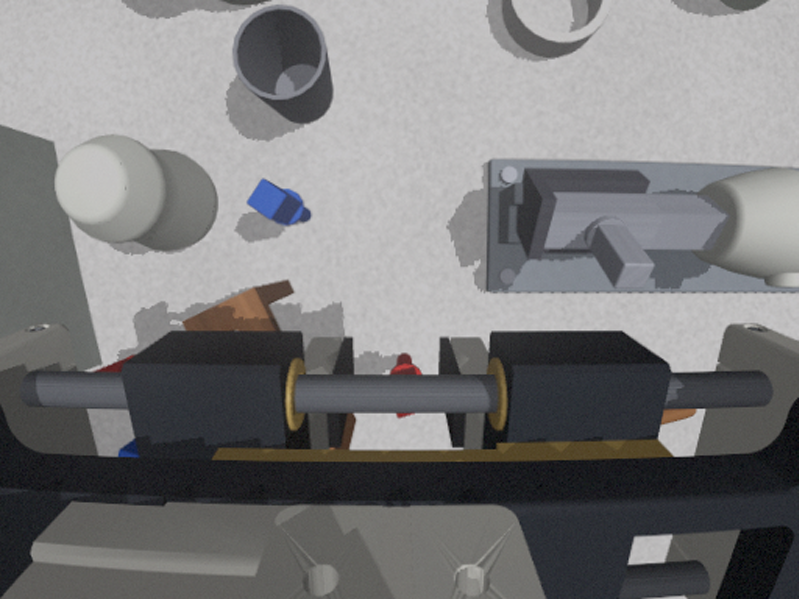

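All three views show the pin standing in the mandrel with its collar on the face, the bar against the stop, and the gripper clear. I'll run one numeric check and then hand in.

```bash
python3 - <<'E'
from goal import *
H=np.array([.5552,.0668,.0933]);t,R,n=lean(H,0)
f=load('t18');print(proj(f,H+n*.052));f=load('scene0');f=load('s18');print(proj(f,H+n*.052),proj(f,H+n*.058))
f=load('w18');print(proj(f,H+n*.052)*1.5625)
from station import job_done
job_done()
E
```

```text
[226.04849561 199.77528453]
[291.53182434 174.12425851] [291.68556457 172.16119524]
[634.82389882 275.64833998]
the job is handed in; nothing more can be done
```

I pushed the mandrel home, locked it with the long square-handled pin, let go of the pin and handed the job in at about 35 s of the 58 s allowed. No verdict was reported.

- **Mandrel:** it slid at about 5–6 N. At the stop I kept pushing until the reading reached 25 N with no further movement, well under the 55 N limit.
- **Regrasp:** my first grasp had the tool in line with the pin, and joint 3 reached its range limit on the way to the hole. I fitted the arm's kinematics, put the pin back in its rack hole, and regrasped it with the tool leaning 25° from the pin.
- **Insertion:** the pin went through the mandrel and saddle with only 1–3 N of side force. The collar then seated at about 13 N.
- **Final checks:**
  - The views show the collar on the mandrel face, the bar against the stop, the gripper open and clear, and force near zero.
  - Where the handle top should be and where it was seen agree to 1–2 pixels in the top camera. I only compared the other two views by eye, and they roughly agree.
  - The wrist and top cameras differed by about 1–2 mm on the hole position, which the pin's taper took up.
  - I took no final picture of the short pin or of all the bystanders. The short pin was in the rack in the last view I had of it, at 24 s.

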